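Lay out seed potatoes to sprout

ROBOT

A 6-joint arm with a two-finger parallel gripper is mounted at the origin on the work surface. World frame = base frame: x ahead of the robot, y to its left, z up, the work surface at z = 0. Lengths are in m, angles in degrees, forces in N, time in s.
With the tool pointing down it reaches from about 0.225 to 0.725 m from the base axis. Payload 3.1 kg.
Tool frame: the origin (TCP) lies midway between the tips of the shut fingers; the grasp point (between the pads) lies 19 mm behind it; z points along the fingers, y is the direction in which the jaws open and shut (so a half turn about z gives the same grasp; the last joint's range is limited). The gripper opens to 85 mm and grips with 20 to 120 N. Pads are 22 mm wide; open, the fingers measure 114 mm over their backs; the gripper's body (76 mm by 85 mm) begins 54 mm behind the grasp point. The pads swing forward as they close: fully open they stand 13 mm farther back than shut.
Start: joints at [62.177, 2.75, 5.684, 92.934, 0, 82.678], TCP at [0.184, 0.492, 0.231] pointing down, gripper open.
Joint ranges: [-166.93, 166.93], [-56.73, 111.36], [-69.38, 81.34], [-121.58, 131.49], [-85.45, 84.26], [-180, 180]. Speed limits (degrees/s): [159.86, 159.86, 180, 180, 180, 180].

INTERFACE

Orientations are given as a 3x3 rotation matrix whose columns are the frame's x, y, z axes.
In Python, from workcell import state, read_camera, calibration, finish_job gives the robot as it stands.
- The arm moves only by the tool step_arm, never from a script. Its argument "motion" is one flat list of numbers, 7 for each row, row after row: the shift along the tool's x, y, z in mm, then the turn, a rotation vector about the tool's x, y, z in degrees, then the finger opening in mm, from 0 to 85.4. In form: [x, y, z, rx, ry, rz, claw, x, y, z, rx, ry, rz, claw, ...]. A call has 1 to 12 rows; each row is the pose to reach, as a shift and turn from the pose commanded when the call began, along the tool's axes at that moment; what a row does not reach only later rows make up. A row lasts 1/10 s, in which the tool goes at most 50 mm and 8.59 degrees, less where a joint would pass 70% of its speed; a pose out of reach is approached as far as the arm can. A call with a gripper value outside its range is refused whole. The fingers move at their own pace and stop on an object; "grip_force" is the grip in N (left out, the last holds). Time passes only in rows, so rows that repeat a pose let the fingers close. It gives the time, the measured TCP pose, the force and the opening at its end, in the units of the state.
- state(): the state, without advancing time (a new reading comes with each control period).
- read_camera(name): name is "side" or "top"; returns the picture (480x640x3 uint8, red, green, blue); there is no depth.
- calibration(name): a dict with "fx", "fy", "cx", "cy" (pixels), "k1" (the pictures are not rectified: a ray, as slopes to the right and down, at radius r is drawn at 1 + k1 r^2 times it, then the intrinsics apply), "R" (3x3) and "t" (3): a world point X has camera coordinates R X + t. Camera axes: x right, y down, z forward; pixel columns grow to the right and rows downward; lengths in m; the calibration is good to about 2 mm. A picture is of the moment at which its call begins. calibration takes no time and is no camera call.
- finish_job(): hands the job in, once; it reports no verdict.
The state is a dict: "time_s": time; "joint_positions": joint angles; "dq": joint speeds; "joint_torque": joint torques, N m; "position": TCP position; "tcp_rot": TCP orientation; "contact_force": force on the tool from outside, world axes, zero at the start; "wrist_torque": the same for the moment, N m; "grip_width": finger opening in m.
Only numpy, scipy, OpenCV 4.12 (cv2) and the standard library are available. Lean on these libraries where they do the work, as an engineer would, in place of code of your own. Each camera call takes 0.05 s, during which the arm holds its last target. There are 200 camera calls.

TASK

Set out all the seed potatoes to sprout in the wooden tray. Open the tub by its lid's tab: first tip the lid well up on its other end, that end still resting on the tub's rim, then lift it off and lay it flat, top side up, in the middle of the cork mat. Add the potatoes from the tub to the heaped ones in the tray and spread them all into one even layer on the tray's floor, some in every quarter of the tray, with at least 8 cm from middle to middle of any two, and leave the other things on the counter where they are.

Things in the scene. Friction and masses are not known exactly. Their poses are not given: they have to be found in the camera images.
- tray_in (a point): Open wooden tray fixed on the counter, inside 210 mm (its x) by 340 mm (its y), walls and floor 8 mm thick, walls 40 mm high over the counter (32 mm over the inner floor). This point: centre of the inner floor; x and y along the sides (x away from the robot), z up. A jar, a can and a scale, 110 to 200 mm high, stand fixed behind it on the side away from the robot.
- tub_rim (a point): White rectangular storage tub fixed on the counter, outside 206 mm (x) by 146 mm (y), 70 mm high, walls and floor 4 mm; to the left or to the right of the tray. This point: centre of the mouth, at rim height; z up.
- lid: Loose white lid lying on the tub's rim: a plate 206 x 146 x 5 mm with a plug 190 x 130 mm that reaches 8 mm down inside the rim with 4 mm play all round; 0.13 kg. Origin: centre of the plate's underside, at rim height when seated (8 mm over the surface when it lies on its plug). x points to the tab end, z up out of the top.
- lid_tab (a point): Black upright pull tab on the lid's top, near the middle of the short end that faces away from the robot: 10 mm thick (lid's x), 44 mm wide (lid's y), standing 34 mm over the plate. This point: mid-thickness, 9 mm below the tab's upper edge, 78 mm along x and 30 mm up from the lid's origin. Same axes as the lid. Pinched across its thickness from above, it carries the lid.
- lid_low_end (a point): Bottom edge of the lid's other short end (103 mm behind the lid's origin), the edge it pivots on when tipped up by the tab.
- mat_top (a point): Flat cork mat fixed on the counter on the other side of the tray from the tub, 240 mm (x) by 180 mm (y), 5 mm thick. This point: centre of its upper face.
- potato1_center (a point): Seed potato, brown, egg-like, 60 mm long (x), 54 mm wide (y) and 44 mm thick (z), 85 g (varies by a third); starts in the tray's heap. This point: its centre; x along its length. Lying on a floor its centre is 22 mm over it.
- potato2_center (a point): Seed potato, brown, egg-like, 60 mm long (x), 54 mm wide (y) and 44 mm thick (z), 85 g (varies by a third); starts in the tray's heap. This point: its centre; x along its length. Lying on a floor its centre is 22 mm over it.
- potato3_center (a point): Seed potato, brown, egg-like, 60 mm long (x), 54 mm wide (y) and 44 mm thick (z), 85 g (varies by a third); starts in the tray's heap. This point: its centre; x along its length. Lying on a floor its centre is 22 mm over it.
- potato4_center (a point): Seed potato, brown, egg-like, 60 mm long (x), 54 mm wide (y) and 44 mm thick (z), 85 g (varies by a third); starts on top of the tray's heap; absent in some runs. This point: its centre; x along its length. Lying on a floor its centre is 22 mm over it.
- potato5_center (a point): Seed potato, brown, egg-like, 60 mm long (x), 54 mm wide (y) and 44 mm thick (z), 85 g (varies by a third); starts in the tray's heap; absent in some runs. This point: its centre; x along its length. Lying on a floor its centre is 22 mm over it.
- potato6_center (a point): Seed potato, brown, egg-like, 60 mm long (x), 54 mm wide (y) and 44 mm thick (z), 85 g (varies by a third); starts in the tub under the lid. This point: its centre; x along its length. Lying on a floor its centre is 22 mm over it.
- potato7_center (a point): Seed potato, brown, egg-like, 60 mm long (x), 54 mm wide (y) and 44 mm thick (z), 85 g (varies by a third); starts in the tub under the lid. This point: its centre; x along its length. Lying on a floor its centre is 22 mm over it.
- potato8_center (a point): Seed potato, brown, egg-like, 60 mm long (x), 54 mm wide (y) and 44 mm thick (z), 85 g (varies by a third); starts in the tray's heap; absent in some runs. This point: its centre; x along its length. Lying on a floor its centre is 22 mm over it.
- tin: Bystander: flat round metal tin, 84 mm across, 30 mm high; origin at its underside. To be left where it stands.
- dibber: Bystander: wooden T-shaped planting dibber, 24 mm thick and 154 mm long, lying on the counter; origin at its underside. To be left where it stands.
- packets: Bystander: stack of seed packets 85 x 120 x 12 mm; origin at its underside. To be left where it stands.
- weight: Bystander: brass scale weight 44 mm across, 50 mm high; origin at its underside. To be left where it stands.
Not all that is in view belongs to the job. What is shaped like the part that bears potato1_center but blue, green or purple is not meant.

How it is judged (in metres and radians):
On the way, in this order (a step that is already met when the one before it is completed fails the run):
1. the lid is tipped up by at least 10 degrees on its end away from the tab, which stays on the tub's rim (angle between lid's own z axis and vertical above 0.17 rad and z of lid_low_end in the frame of tub_rim between -0.012 and 0.02 m and horizontal distance between lid and tub_rim below 0.06 m and x of lid_tab in the frame of tub_rim above 0.02 m and z of lid_tab in the frame of tub_rim above 0.045 m), for 0.2 s.
2. the lid is clear of the tub (horizontal distance between lid and tub_rim above 0.2 m), for 0.1 s.
At the end, for the whole second after the job is handed in: The lid lies flat and top side up on the mat, its middle within 60 mm of the mat's; all potatoes lie still on the tray's floor (centres less than 40 mm over it), every two centres more than 78 mm apart, with at least one in each quarter of the tray (horizontal distance between lid and mat_top below 0.06 m and angle between lid's own z axis and vertical below 0.12 rad and height (world z) of lid below 0.025 m and linear speed of lid below 0.02 m/s and z of potato1_center in the frame of tray_in between 0 and 0.04 m and x of potato1_center in the frame of tray_in between -0.1 and 0.1 m and y of potato1_center in the frame of tray_in between -0.165 and 0.165 m and linear speed of each of potato1, potato2, potato3, potato4, potato5, potato6, potato7, potato8 below 0.03 m/s and z of potato2_center in the frame of tray_in between 0 and 0.04 m and x of potato2_center in the frame of tray_in between -0.1 and 0.1 m and y of potato2_center in the frame of tray_in between -0.165 and 0.165 m and z of potato3_center in the frame of tray_in between 0 and 0.04 m and x of potato3_center in the frame of tray_in between -0.1 and 0.1 m and y of potato3_center in the frame of tray_in between -0.165 and 0.165 m and z of potato4_center in the frame of tray_in between 0 and 0.04 m and x of potato4_center in the frame of tray_in between -0.1 and 0.1 m and y of potato4_center in the frame of tray_in between -0.165 and 0.165 m and z of potato5_center in the frame of tray_in between 0 and 0.04 m and x of potato5_center in the frame of tray_in between -0.1 and 0.1 m and y of potato5_center in the frame of tray_in between -0.165 and 0.165 m and z of potato6_center in the frame of tray_in between 0 and 0.04 m and x of potato6_center in the frame of tray_in between -0.1 and 0.1 m and y of potato6_center in the frame of tray_in between -0.165 and 0.165 m and z of potato7_center in the frame of tray_in between 0 and 0.04 m and x of potato7_center in the frame of tray_in between -0.1 and 0.1 m and y of potato7_center in the frame of tray_in between -0.165 and 0.165 m and z of potato8_center in the frame of tray_in between 0 and 0.04 m and x of potato8_center in the frame of tray_in between -0.1 and 0.1 m and y of potato8_center in the frame of tray_in between -0.165 and 0.165 m and horizontal distance between potato1_center and potato2_center above 0.078 m and horizontal distance between each of potato1_center, potato2_center and potato3_center above 0.078 m and horizontal distance between each of potato1_center, potato2_center, potato3_center and potato4_center above 0.078 m and horizontal distance between each of potato1_center, potato2_center, potato3_center, potato4_center and potato5_center above 0.078 m and horizontal distance between each of potato1_center, potato2_center, potato3_center, potato4_center, potato5_center and potato6_center above 0.078 m and horizontal distance between each of potato1_center, potato2_center, potato3_center, potato4_center, potato5_center, potato6_center and potato7_center above 0.078 m and horizontal distance between each of potato1_center, potato2_center, potato3_center, potato4_center, potato5_center, potato6_center, potato7_center and potato8_center above 0.078 m and ((x of potato1_center in the frame of tray_in below 0 m and y of potato1_center in the frame of tray_in below 0 m) or (x of potato2_center in the frame of tray_in below 0 m and y of potato2_center in the frame of tray_in below 0 m) or (x of potato3_center in the frame of tray_in below 0 m and y of potato3_center in the frame of tray_in below 0 m) or (x of potato4_center in the frame of tray_in below 0 m and y of potato4_center in the frame of tray_in below 0 m) or (x of potato5_center in the frame of tray_in below 0 m and y of potato5_center in the frame of tray_in below 0 m) or (x of potato6_center in the frame of tray_in below 0 m and y of potato6_center in the frame of tray_in below 0 m) or (x of potato7_center in the frame of tray_in below 0 m and y of potato7_center in the frame of tray_in below 0 m) or (x of potato8_center in the frame of tray_in below 0 m and y of potato8_center in the frame of tray_in below 0 m)) and ((x of potato1_center in the frame of tray_in below 0 m and y of potato1_center in the frame of tray_in above 0 m) or (x of potato2_center in the frame of tray_in below 0 m and y of potato2_center in the frame of tray_in above 0 m) or (x of potato3_center in the frame of tray_in below 0 m and y of potato3_center in the frame of tray_in above 0 m) or (x of potato4_center in the frame of tray_in below 0 m and y of potato4_center in the frame of tray_in above 0 m) or (x of potato5_center in the frame of tray_in below 0 m and y of potato5_center in the frame of tray_in above 0 m) or (x of potato6_center in the frame of tray_in below 0 m and y of potato6_center in the frame of tray_in above 0 m) or (x of potato7_center in the frame of tray_in below 0 m and y of potato7_center in the frame of tray_in above 0 m) or (x of potato8_center in the frame of tray_in below 0 m and y of potato8_center in the frame of tray_in above 0 m)) and ((x of potato1_center in the frame of tray_in above 0 m and y of potato1_center in the frame of tray_in below 0 m) or (x of potato2_center in the frame of tray_in above 0 m and y of potato2_center in the frame of tray_in below 0 m) or (x of potato3_center in the frame of tray_in above 0 m and y of potato3_center in the frame of tray_in below 0 m) or (x of potato4_center in the frame of tray_in above 0 m and y of potato4_center in the frame of tray_in below 0 m) or (x of potato5_center in the frame of tray_in above 0 m and y of potato5_center in the frame of tray_in below 0 m) or (x of potato6_center in the frame of tray_in above 0 m and y of potato6_center in the frame of tray_in below 0 m) or (x of potato7_center in the frame of tray_in above 0 m and y of potato7_center in the frame of tray_in below 0 m) or (x of potato8_center in the frame of tray_in above 0 m and y of potato8_center in the frame of tray_in below 0 m)) and ((x of potato1_center in the frame of tray_in above 0 m and y of potato1_center in the frame of tray_in above 0 m) or (x of potato2_center in the frame of tray_in above 0 m and y of potato2_center in the frame of tray_in above 0 m) or (x of potato3_center in the frame of tray_in above 0 m and y of potato3_center in the frame of tray_in above 0 m) or (x of potato4_center in the frame of tray_in above 0 m and y of potato4_center in the frame of tray_in above 0 m) or (x of potato5_center in the frame of tray_in above 0 m and y of potato5_center in the frame of tray_in above 0 m) or (x of potato6_center in the frame of tray_in above 0 m and y of potato6_center in the frame of tray_in above 0 m) or (x of potato7_center in the frame of tray_in above 0 m and y of potato7_center in the frame of tray_in above 0 m) or (x of potato8_center in the frame of tray_in above 0 m and y of potato8_center in the frame of tray_in above 0 m))); the robot touches nothing.
It fails at once if a bystander is moved more than 40 mm (distance of any of tin, dibber, packets, weight from where it was at the start of the episode above 0.04 m).
Of potato4, potato5, potato8 only 1 to 3 are there at a start; the rules pass over those that are not, and their reading is None.
At some moment in a run one of potato1, potato2, potato3 may be knocked a few centimetres aside while the robot is not near it.
Once in a run the grip may slacken for a moment while it holds something.
It also fails if it takes over 210 s, if anything falls off the work surface, if the arm or the gripper's body presses on something with over 40 N, if the wrist force passes 120 N, or if a joint passes its speed limit or range.

## Working session

There is one attempt and no reset: what is moved stays moved. The work goes in short steps, Python scripts to look and compute and a tool call to move; the robot and the scene stay as the last step left them, time stands still between calls to the robot, and variables do not carry over. Pictures are saved under pics/ and viewed, about 12 in all and at most 16, crops included, and the job is handed in when it is done.

Besides the shell and the picture viewer there is one more tool, called by a JSON object that holds its "name" and its "arguments", one argument or row to a line. step_arm: Moves the arm, as the interface text tells. Its arguments: {"type":"object","properties":{"motion":{"type":"array"},"grip_force":{"type":"number"}},"required":["motion"]}

```bash
mkdir -p pics; ls; cat > h.py <<'E'
import numpy as np, cv2
from workcell import state, read_camera, calibration, finish_job
def K(n):
    c=calibration(n); return c,np.array([[c['fx'],0,c['cx']],[0,c['fy'],c['cy']],[0,0,1.]]),np.array([c['k1'],0,0,0.]),np.array(c['R']),np.array(c['t'])
def snap(n,f):
    im=read_camera(n)[:,:,::-1].copy(); cv2.imwrite('pics/'+f,im); return im
def cast(n,uv,z):
    c,k,d,R,t=K(n); p=cv2.undistortPoints(np.array(uv,float).reshape(-1,1,2),k,d).reshape(-1,2)
    r=np.c_[p,np.ones(len(p))]@R; o=-R.T@t; return o+r*((z-o[2])/r[:,2])[:,None]
def proj(n,X):
    c,k,d,R,t=K(n); return cv2.projectPoints(np.array(X,float).reshape(-1,3),cv2.Rodrigues(R)[0],t,k,d)[0].reshape(-1,2)
E
python3 - <<'E'
from h import *
for n in('top','side'):
    snap(n,n+'0.png'); c,k,d,R,t=K(n); print(n,k.tolist(),d[0],R.round(3).tolist(),(-R.T@t).round(3))
s=state();print(s)
E
```

```text
pics
top [[611.8988934704213, 0.0, 319.2403394863478], [0.0, 611.8988934704213, 234.7078234570021], [0.0, 0.0, 1.0]] -0.027464667392500447 [[-0.0, -1.0, -0.006], [-0.996, 0.001, -0.09], [0.09, 0.006, -0.996]] [ 0.412 -0.029  1.57 ]
side [[511.9263565313675, 0.0, 325.71611560839244], [0.0, 511.9263565313675, 241.74022552659653], [0.0, 0.0, 1.0]] -0.08811394229887895 [[0.986, -0.164, 0.01], [-0.072, -0.487, -0.87], [0.148, 0.858, -0.492]] [ 0.39  -0.912  0.612]
{'time_s': 0.1, 'joint_positions': array([6.21789563e+01, 2.79179302e+00, 5.59931288e+00, 9.29347959e+01,
       4.54849502e-05, 8.26761080e+01]), 'dq': array([ 0.00515432, -0.05816231,  0.21299087,  0.0217533 ,  0.01695144,
       -0.05716175]), 'joint_torque': array([ 2.32521350e-03, -3.39851618e+01,  3.20935965e+01,  1.57964317e-02,
       -8.17694763e-05,  1.09342402e-06]), 'position': array([0.18359123, 0.49124588, 0.23019452]), 'tcp_rot': array([[-9.36689450e-01,  3.50159674e-01, -1.03744729e-03],
       [ 3.50161096e-01,  9.36687434e-01, -1.96424237e-03],
       [ 2.83965371e-04, -2.20315878e-03, -9.99997533e-01]]), 'contact_force': array([ 0.4519663 , -0.17201092,  0.05423224]), 'wrist_torque': array([-0.00210749, -0.0180421 ,  0.01040436]), 'grip_width': 0.08501490927470468}
```

View pics/top0.png

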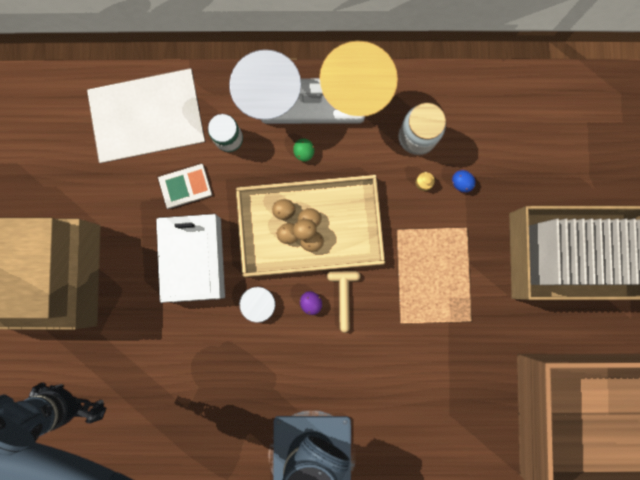

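View pics/side0.png

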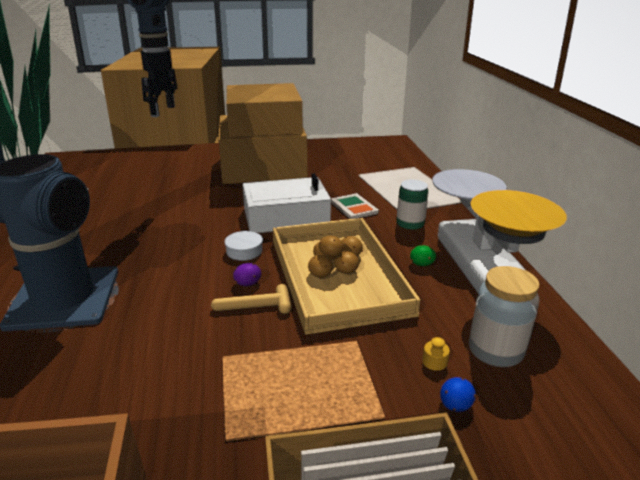

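The top view shows the tub with its lid at (157–222, 215–302) and the tab at (186,226), the tray at (237–384, 177–276) with the heap near (300,225), and the mat at (397–471, 228–323). Next I'll measure these and zoom in on the heap.

```bash
python3 - <<'E'
from h import *
im=cv2.imread('pics/top0.png'); hsv=cv2.cvtColor(im,cv2.COLOR_BGR2HSV)
def quad(m,box):
    x0,y0,x1,y1=box; q=np.zeros_like(m); q[y0:y1,x0:x1]=m[y0:y1,x0:x1]
    q=cv2.morphologyEx(q,cv2.MORPH_CLOSE,np.ones((9,9)))
    q=cv2.morphologyEx(q,cv2.MORPH_OPEN,np.ones((3,3)))
    c=max(cv2.findContours(q,0,1)[0],key=cv2.contourArea); r=cv2.minAreaRect(c); return cv2.boxPoints(r)
def rep(nm,b,z):
    P=cast('top',b,z); e=P[1:]-P[:-1]; print(nm,P.mean(0).round(4),np.linalg.norm(e,axis=1).round(3),np.degrees(np.arctan2(e[:,1],e[:,0])).round(1))
lid=((hsv[...,2]>170)&(hsv[...,1]<40)).astype('uint8')*255
rep('lid',quad(lid,(145,200,232,312)),.075)
cork=cv2.inRange(hsv,(5,80,120),(20,255,255)); rep('mat',quad(cork,(385,215,485,335)),.005)
tr=cv2.inRange(hsv,(15,40,120),(30,200,255)); rep('tray',quad(tr,(225,165,395,268)),.04)
rep('trayc',np.float32([[237,188],[377,177],[384,263],[243,276]]),.04)
dark=((hsv[...,2]<70)).astype('uint8')*255; d=np.zeros_like(dark); d[217:232,168:205]=dark[217:232,168:205]
ys,xs=np.nonzero(d); print('tab',xs.min(),xs.max(),ys.min(),ys.max(),len(xs)); rep('tab',cv2.boxPoints(cv2.minAreaRect(np.c_[xs,ys].astype('float32'))),.109)
rep('tin',np.float32([[257,305]]*4),.03)
a=cv2.resize(im[170:285,150:390],None,fx=3.3,fy=3.3,interpolation=cv2.INTER_CUBIC); cv2.imwrite('pics/crop0.png',a)
s=cv2.imread('pics/side0.png'); cv2.imwrite('pics/crop1.png',np.hstack([cv2.resize(s[225:285,300:370],(400,343)),cv2.resize(im[190:260,265:335],(343,343))]))
E
```

```text
lid [0.4916 0.3032 0.075 ] [0.147 0.208 0.146] [ -87.1 -176.2   93. ]
mat [ 0.4505 -0.3112  0.005 ] [0.188 0.246 0.185] [ -87.9 -179.1   92. ]
tray [0.5756 0.0053 0.04  ] [0.362 0.229 0.358] [ -84.8 -175.4   95.2]
trayc [0.5733 0.0031 0.04  ] [0.356 0.218 0.354] [ -85.5 -175.9   95.2]
tab 176 193 224 227 53
tab [0.5669 0.3045 0.109 ] [0.041 0.007 0.041] [ -90.1 -178.9   89.9]
tin [0.3748 0.1365 0.03  ] [0. 0. 0.] [0. 0. 0.]
```

View pics/crop1.png

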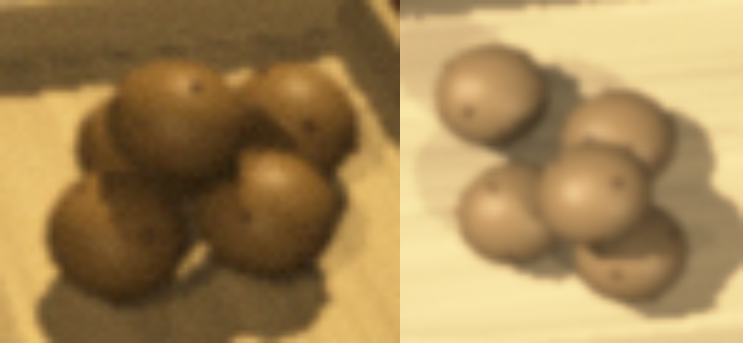

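View pics/crop0.png

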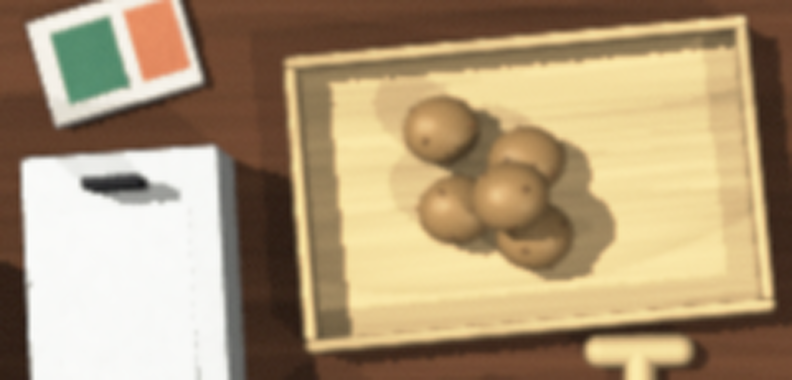

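I count five potatoes in the heap, one of them on top, so there are 7 in all. The measured sizes match the given ones. Next is a planning helper, then the move over the tab.

```bash
cat >> h.py <<'E'
from scipy.spatial.transform import Rotation as Ro
def pose(yaw,tilt=0):
    # tool y at world angle yaw, z down; tilt = turn about world axis (-lid y), lifts +yaw end
    a=np.radians(yaw); y=np.array([np.cos(a),np.sin(a),0]); z=np.array([0,0,-1.]); x=np.cross(y,z)
    M=np.c_[x,y,z]; l=np.array([-np.sin(a),np.cos(a),0]); return Ro.from_rotvec(-np.radians(tilt)*l).as_matrix()@M
def plan(*wps):
    s=state(); p,R=s['position'],s['tcp_rot']
    for P,yaw,*t in wps:
        d=R.T@(np.array(P)-p)*1000; r=Ro.from_matrix(R.T@pose(yaw,*t)).as_rotvec(degrees=True); print(d.round(1),r.round(1),'|d|%.0f ang %.0f'%(np.linalg.norm(d),np.linalg.norm(r)))
TR=np.array([.574,.004,.008]); TY=np.radians(4.7)
TX=np.array([np.cos(TY),np.sin(TY),0]); TYv=np.array([-np.sin(TY),np.cos(TY),0])
def tray(x,y,z): return TR+TX*x+TYv*y+np.array([0,0,z])
def loc(P): d=np.array(P)-TR; return np.c_[d@TX,d@TYv,d[:,2]]
E
python3 - <<'E'
from h import *
plan(([.569,.307,.18],3.4),([.569,.307,.083],3.4))
E
```

```text
[-425.5  -37.5   50.2] [-0.1  0.1 66.1] |d|430 ang 66
[-425.6  -37.3  147.2] [-0.1  0.1 66.1] |d|452 ang 66
```

{"name": "step_arm", "arguments": {
  "motion": [-425, -37, 50, 0, 0, 66, 45, -425, -37, 50, 0, 0, 66, 45, -425, -37, 50, 0, 0, 66, 45, -425, -37, 50, 0, 0, 66, 45, -425, -37, 50, 0, 0, 66, 45, -425, -37, 50, 0, 0, 66, 45, -425, -37, 50, 0, 0, 66, 45, -425, -37, 50, 0, 0, 66, 45, -425, -37, 50, 0, 0, 66, 45, -425, -37, 50, 0, 0, 66, 45, -425, -37, 50, 0, 0, 66, 45, -425, -37, 50, 0, 0, 66, 45],
  "grip_force": 90
}}

```text
time_s: 1.3
position: [0.5679, 0.3089, 0.1813]
tcp_rot: [[-0.062, 0.998, -0.001], [0.998, 0.062, 0.0], [0.0, -0.001, -1.0]]
contact_force: [-0.6, 0.3, 0.7]
grip_width: 0.0452
```

```bash
python3 - <<'E'
from h import *
plan(([.569,.307,.18],3.4),([.569,.307,.083],3.4)); print(state()['position'])
a=snap('top','t1.png')[190:310,120:280]; b=snap('side','s1.png')[120:240,220:380]
cv2.imwrite('pics/c2.png',np.hstack([cv2.resize(a,None,fx=2.5,fy=2.5,interpolation=2),cv2.resize(b,None,fx=2.5,fy=2.5,interpolation=2)]))
print(proj('top',[[.569,.307,.109]]),proj('side',[[.569,.307,.109],[.569,.307,.18]]))
E
```

```text
[-2.   0.9  1.3] [-0.1 -0.   0.2] |d|3 ang 0
[-2.   1.  98.3] [-0.1 -0.   0.2] |d|98 ang 0
[0.56793639 0.30889056 0.18127214]
[[183.46857258 224.62474726]] [[314.83916439 176.29893651]
 [314.84893191 150.05856445]]
```

View pics/c2.png

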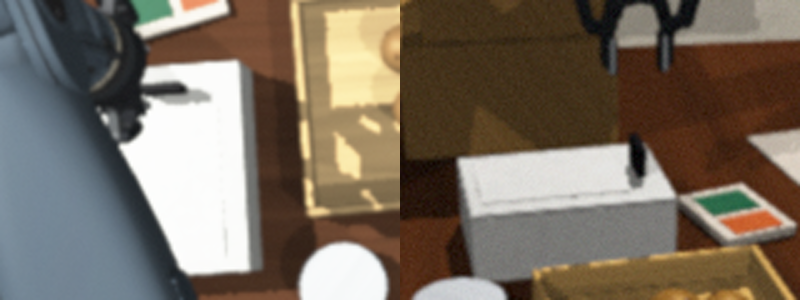

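The side crop shows the tab's top at about (315,174), which matches the projected (314.8,176.3). The jaws straddle it, so I'll go down and pinch.

{"name": "step_arm", "arguments": {
  "motion": [-2, 1, 45, 0, 0, 0, 45, -2, 1, 80, 0, 0, 0, 45, -2, 1, 98, 0, 0, 0, 45, -2, 1, 98, 0, 0, 0, 30, -2, 1, 98, 0, 0, 0, 5, -2, 1, 98, 0, 0, 0, 5, -2, 1, 98, 0, 0, 0, 5, -2, 1, 98, 0, 0, 0, 5],
  "grip_force": 90
}}

```text
time_s: 2.2
position: [0.5713, 0.307, 0.0854]
tcp_rot: [[-0.061, 0.998, 0.003], [0.998, 0.061, 0.002], [0.001, 0.003, -1.0]]
contact_force: [-0.9, -0.3, 2.2]
grip_width: 0.0084
```

```bash
python3 - <<'E'
from h import *
s=state();p,R=s['position'],s['tcp_rot'];print(p,s['grip_width'],s['contact_force'])
a=np.radians(3.4);u=np.array([np.cos(a),np.sin(a),0]);piv=np.array([.569,.307,.070])-u*.181
for th in(0,6,12,18):
    v=p-piv; l=np.array([-np.sin(a),np.cos(a),0])
    q=piv+Ro.from_rotvec(-np.radians(th)*l).apply(v)+np.array([0,0,.003])
    Rn=Ro.from_rotvec(-np.radians(th)*l).as_matrix()@R
    print(th,(R.T@(q-p)*1000).round(1),Ro.from_matrix(R.T@Rn).as_rotvec(degrees=True).round(1))
E
```

```text
[0.57130291 0.30702158 0.08541489] 0.00835402658526126 [-0.93400544 -0.31724624  2.223425  ]
0 [ 0.  0. -3.] [0. 0. 0.]
6 [  0.   -2.5 -22.1] [-6. -0. -0.]
12 [  0.1  -7.1 -40.8] [-12.  -0.  -0.]
18 [  0.1 -13.5 -58.9] [-18.  -0.  -0.]
```

{"name": "step_arm", "arguments": {
  "motion": [0, 0, -3, 0, 0, 0, 5, 0, -1, -12, -3, 0, 0, 5, 0, -2.5, -22, -6, 0, 0, 5, 0, -5, -31, -9, 0, 0, 5, 0, -7, -41, -12, 0, 0, 5, 0, -10, -50, -15, 0, 0, 5, 0, -13.5, -59, -18, 0, 0, 5, 0, -13.5, -59, -18, 0, 0, 5, 0, -13.5, -59, -18, 0, 0, 5, 0, -13.5, -59, -18, 0, 0, 5]
}}

```text
time_s: 3.2
position: [0.557, 0.3053, 0.1419]
tcp_rot: [[-0.061, 0.95, 0.307], [0.998, 0.058, 0.018], [-0.0, 0.308, -0.951]]
contact_force: [0.1, -0.2, -2.1]
grip_width: 0.0081
```

```bash
python3 - <<'E'
from h import *
s=state();print(s['position'],s['grip_width'],s['contact_force'])
b=snap('side','s2.png')[110:270,200:400]
cv2.imwrite('pics/c3.png',cv2.resize(b,None,fx=3.5,fy=3.5,interpolation=2))
E
```

```text
[0.55696337 0.30528787 0.14191822] 0.008098913310928808 [ 0.07613599 -0.1918443  -2.07498731]
```

View pics/c3.png

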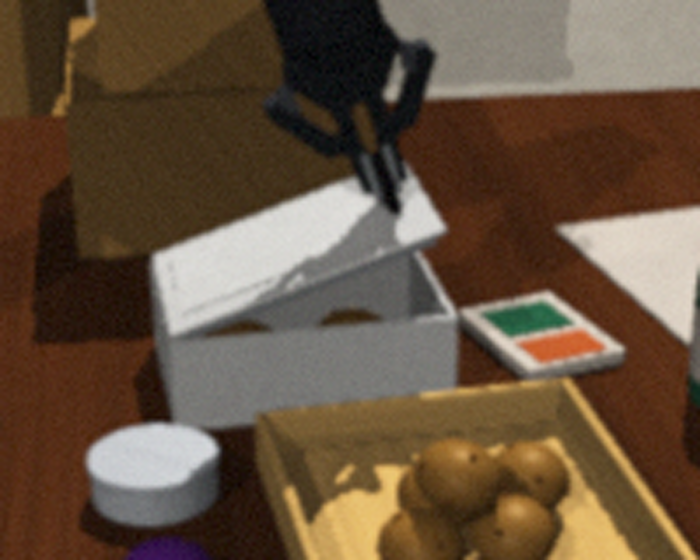

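The lid is tipped about 18° on its low end, which still rests on the rim at about (165,330) in the crop. Two potatoes show inside the tub. Now I'll lift it off and carry it across.

```bash
python3 - <<'E'
from h import *
plan(([.557,.305,.27],3,0),([.53,-.308,.27],2,0))
E
```

```text
[  -0.3   39.4 -122. ] [17.9 -0.1  0.5] |d|128 ang 18
[-610.6  -21.6 -141.5] [17.9 -0.2  1.5] |d|627 ang 18
```

{"name": "step_arm", "arguments": {
  "motion": [0, 8, -25, 0, 0, 0, 5, 0, 15, -55, 3, 0, 0, 5, 0, 25, -85, 7, 0, 0, 5, 0, 35, -110, 13, 0, 0, 5, 0, 39, -122, 18, 0, 0, 5, -30, 39, -122, 18, 0, 0, 5, -65, 37, -123, 18, 0, 0, 5, -100, 35, -124, 18, 0, 0, 5, -140, 33, -125, 18, 0, 0, 5, -180, 31, -127, 18, 0, 0, 5, -220, 28, -128, 18, 0, 0, 5, -260, 26, -129, 18, 0, 0, 5]
}}

```text
time_s: 4.45
position: [0.558, 0.0431, 0.2726]
tcp_rot: [[-0.061, 0.998, -0.0], [0.998, 0.061, 0.0], [0.0, -0.0, -1.0]]
contact_force: [1.0, -0.8, -1.0]
grip_width: 0.0083
```

```bash
python3 - <<'E'
from h import *
print(state()['position'],state()['grip_width']);plan(([.53,-.308,.22],2),([.53,-.308,.10],2))
E
```

```text
[0.55804613 0.04309199 0.27263407] 0.008302924771126664
[-348.8  -49.2   52.6] [-0.  -0.   1.5] |d|356 ang 1
[-348.8  -49.2  172.6] [-0.  -0.   1.5] |d|392 ang 1
```

{"name": "step_arm", "arguments": {
  "motion": [-40, -6, 6, 0, 0, 0, 5, -80, -12, 12, 0, 0, 0, 5, -120, -18, 18, 0, 0, 0, 5, -160, -24, 24, 0, 0, 0, 5, -200, -30, 30, 0, 0, 1, 5, -240, -35, 36, 0, 0, 1, 5, -280, -40, 42, 0, 0, 1, 5, -320, -45, 48, 0, 0, 1.5, 5, -349, -49, 75, 0, 0, 1.5, 5, -349, -49, 110, 0, 0, 1.5, 5, -349, -49, 145, 0, 0, 1.5, 5, -349, -49, 172, 0, 0, 1.5, 5]
}}

```text
time_s: 5.65
position: [0.5291, -0.3069, 0.0976]
tcp_rot: [[-0.033, 0.999, -0.002], [0.999, 0.033, 0.002], [0.002, -0.002, -1.0]]
contact_force: [0.6, -0.2, -1.0]
grip_width: 0.0081
```

```bash
python3 - <<'E'
from h import *
s=state();print(s['position'],s['grip_width'],s['contact_force']);plan(([.53,-.308,.03],2))
b=snap('side','s3.png')
cv2.imwrite('pics/c4.png',np.hstack([cv2.resize(b[200:450,160:460],(480,400)),cv2.resize(snap('top','t3.png')[190:340,380:500],(320,400))]))
E
```

```text
[ 0.52906103 -0.3069396   0.09761953] 0.008146509201866516 [ 0.55135038 -0.15306122 -0.98036825]
[-1.2  1.1 67.6] [-0.1 -0.1 -0.1] |d|68 ang 0
```

View pics/c4.png

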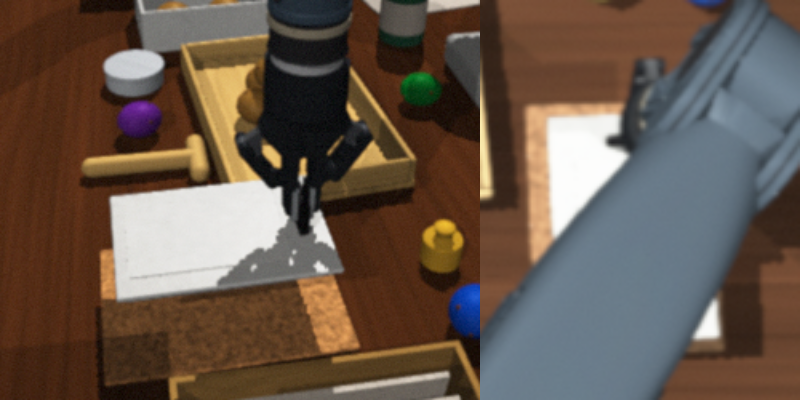

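The lid hangs level over the mat. The tab is at about (300,210) in the side crop, and nothing is in the way. Next I'll lower it, release and rise.

{"name": "step_arm", "arguments": {
  "motion": [-1, 1, 30, 0, 0, 0, 5, -1, 1, 50, 0, 0, 0, 5, -1, 1, 62, 0, 0, 0, 5, -1, 1, 68, 0, 0, 0, 5, -1, 1, 69, 0, 0, 0, 5, -1, 1, 69, 0, 0, 0, 40, -1, 1, 69, 0, 0, 0, 40, -1, 1, 69, 0, 0, 0, 40, -1, 1, 35, 0, 0, 0, 40, -1, 1, 0, 0, 0, 0, 40, -1, 1, -50, 0, 0, 0, 40, -1, 1, -100, 0, 0, 0, 40],
  "grip_force": 40
}}

```text
time_s: 6.95
position: [0.5304, -0.3069, 0.2029]
tcp_rot: [[-0.035, 0.999, -0.0], [0.999, 0.035, 0.0], [0.0, -0.0, -1.0]]
contact_force: [1.6, -0.6, -0.0]
grip_width: 0.0401
```

```bash
cat >> h.py <<'E'
def pots(n,im,box):
    hsv=cv2.cvtColor(im,cv2.COLOR_BGR2HSV); m=cv2.inRange(hsv,(5,75,40),(20,255,200))
    q=np.zeros_like(m); x0,y0,x1,y1=box; q[y0:y1,x0:x1]=m[y0:y1,x0:x1]
    q=cv2.morphologyEx(q,cv2.MORPH_OPEN,np.ones((3,3)))
    return q,[(cv2.minEnclosingCircle(c),cv2.contourArea(c)) for c in cv2.findContours(q,0,1)[0] if cv2.contourArea(c)>60]
E
python3 - <<'E'
from h import *
s=state();print(s['position'],s['grip_width'],s['contact_force'])
t=snap('top','t4.png'); 
print(pots('top',t,(240,180,382,272))[1],pots('top',t,(150,205,230,310))[1])
cv2.imwrite('pics/c5.png',np.vstack([cv2.resize(t[170:330,140:480],None,fx=1.8,fy=1.8,interpolation=2)]))
hsv=cv2.cvtColor(t,cv2.COLOR_BGR2HSV)
for u,v in((283,208),(310,212),(288,232),(303,229),(312,243),(330,200),(360,240)): print((u,v),hsv[v,u])
E
```

```text
[ 0.53043107 -0.30692844  0.2028578 ] 0.0400676042864733 [ 1.59232796 -0.5851772  -0.00195048]
[(((349.5, 267.5), 31.693946838378906), 275.5), (((303.5, 226.0), 35.72473907470703), 1794.5), (((378.5, 196.0), 16.19423484802246), 108.5), (((309.0, 225.5), 77.71270751953125), 1305.5), (((266.5, 183.0), 26.669370651245117), 210.0)] [(((189.5, 257.0), 65.30132293701172), 8172.5)]
(283, 208) [ 17 120 221]
(310, 212) [ 17 126 196]
(288, 232) [ 17 121 221]
(303, 229) [ 18 113 231]
(312, 243) [ 17 123 191]
(330, 200) [ 23  82 249]
(360, 240) [ 23  80 250]
```

View pics/c5.png

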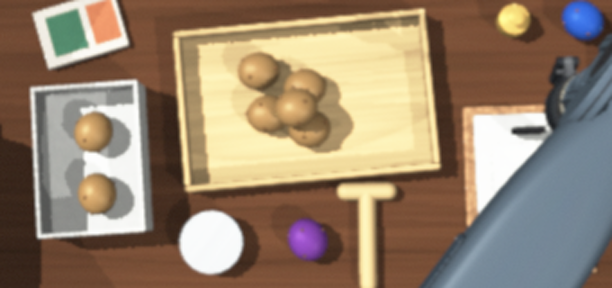

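The lid lies on the mat and the heap is unchanged. The tub potatoes are at about (192,243) and (194,278), and the heap's top potato is at about (304,229).

```bash
cat >> h.py <<'E'
def blobs(im,box,zc):
    # brown blobs -> centroid, area, world xyz at zc, long-axis angle (world)
    hsv=cv2.cvtColor(im,cv2.COLOR_BGR2HSV); m=cv2.inRange(hsv,(12,98,60),(20,255,245))
    q=np.zeros_like(m); x0,y0,x1,y1=box; q[y0:y1,x0:x1]=m[y0:y1,x0:x1]
    q=cv2.morphologyEx(q,cv2.MORPH_OPEN,np.ones((5,5))); out=[]
    for c in cv2.findContours(q,0,1)[0]:
        if cv2.contourArea(c)<150: continue
        M=cv2.moments(c); uv=(M['m10']/M['m00'],M['m01']/M['m00']); (cx,cy),ax,an=cv2.fitEllipse(c)
        long=an if ax[1]>ax[0] else an+90
        # image dir (ellipse long axis from vertical-up, clockwise) : up=+x world, right=-y world
        P=cast('top',[uv],zc)[0]; wa=(180-long+90-90)%180
        out.append((P,np.round(uv,1),M['m00'],np.round(ax,1),wa)); L=loc([P])[0]
        print('uv',np.round(uv,1),'A %.0f'%M['m00'],'ax',np.round(ax,1),'long %.0f'%wa,'xyz',P.round(3),'tray',L.round(3))
    return out
TRB=(246,186,376,268); TUB=(162,222,218,298)
E
python3 - <<'E'
from h import *
t=cv2.imread('pics/t4.png')
print('tray');blobs(t,TRB,.03);print('tub');b=blobs(t,TUB,.026)
for uv,z in(((283.3,209.3),.03),((310.2,217),.03),((287.5,233),.03),((304.4,229.4),.065),((313,241),.03)): print(uv,loc(cast('top',[uv],z))[0].round(3),cast('top',[uv],z)[0].round(3))
E
```

```text
tray
uv [303.1 227.2] A 2266 ax [42.6 71.1] long 56 xyz [0.571 0.021 0.03 ] tray [-0.002  0.018  0.022]
uv [249.2 236. ] A 404 ax [ 7.5 92.5] long 2 xyz [0.548 0.158 0.03 ] tray [-0.013  0.155  0.022]
uv [264.1 190.3] A 192 ax [ 6.3 47.9] long 94 xyz [0.665 0.121 0.03 ] tray [0.1   0.109 0.022]
tub
uv [193.4 277.3] A 307 ax [19.4 20.3] long 6 xyz [0.444 0.298 0.026] tray [-0.105  0.304  0.018]
uv [191.7 243.1] A 276 ax [17.5 20.9] long 161 xyz [0.531 0.304 0.026] tray [-0.019  0.303  0.018]
(283.3, 209.3) [0.048 0.064 0.022] [0.616 0.072 0.03 ]
(310.2, 217) [ 0.022 -0.002  0.022] [0.597 0.003 0.03 ]
(287.5, 233) [-0.013  0.058  0.022] [0.556 0.061 0.03 ]
(304.4, 229.4) [-0.011  0.014  0.057] [0.562 0.017 0.065]
(313, 241) [-0.039 -0.005  0.022] [ 0.536 -0.004  0.03 ]
```

```bash
python3 - <<'E'
from h import *
for z in(.055,.06,.065,.07,.075): 
    P=cast('top',[(304.4,229.4)],z)[0]; print(z,P.round(4),proj('side',[P]).round(1))
T=cast('top',[(304.4,229.4)],.065)[0]
plan((T*[1,1,0]+[0,0,.2],67),(T*[1,1,0]+[0,0,.05],67))
E
```

```text
0.055 [0.5625 0.0173 0.055 ] [[331.5 250.9]]
0.06 [0.562  0.0172 0.06  ] [[331.4 248.9]]
0.065 [0.5615 0.017  0.065 ] [[331.2 247. ]]
0.07 [0.561  0.0169 0.07  ] [[331. 245.]]
0.075 [0.5605 0.0167 0.075 ] [[330.8 243. ]]
[325.6  38.8  11.5] [  0.3   1.  -65. ] |d|328 ang 65
[327.2  36.8 161.5] [  0.3   1.  -65. ] |d|367 ang 65
```

{"name": "step_arm", "arguments": {
  "motion": [326, 39, 11, 0, 0, -65, 75, 326, 39, 11, 0, 0, -65, 75, 326, 39, 11, 0, 0, -65, 75, 326, 39, 11, 0, 0, -65, 75, 326, 39, 11, 0, 0, -65, 75, 326, 39, 11, 0, 0, -65, 75, 326, 39, 11, 0, 0, -65, 75, 326, 39, 11, 0, 0, -65, 75, 326, 39, 50, 0, 0, -65, 75, 326, 38, 85, 0, 0, -65, 75, 326, 38, 85, 0, 0, -65, 75, 326, 38, 85, 0, 0, -65, 75],
  "grip_force": 40
}}

```text
time_s: 8.2
position: [0.5569, 0.0199, 0.1161]
tcp_rot: [[-0.92, 0.391, -0.001], [0.391, 0.92, 0.0], [0.001, -0.0, -1.0]]
contact_force: [0.6, 0.2, 0.3]
grip_width: 0.0748
```

```bash
python3 - <<'E'
from h import *
print(state()['position'],state()['grip_width'],state()['contact_force']);plan(([.561,.017,.05],67))
b=snap('side','s5.png');t=snap('top','t5.png')
cv2.imwrite('pics/c6.png',np.hstack([cv2.resize(b[180:300,260:400],(467,400),interpolation=2),cv2.resize(t[180:280,240:320],(320,400),interpolation=2)]))
E
```

```text
[0.5569317  0.01988812 0.11613851] 0.07480330268959012 [0.63361806 0.18410805 0.28501003]
[-4.9 -1.  66.1] [-0.  -0.1 -0. ] |d|66 ang 0
```

View pics/c6.png

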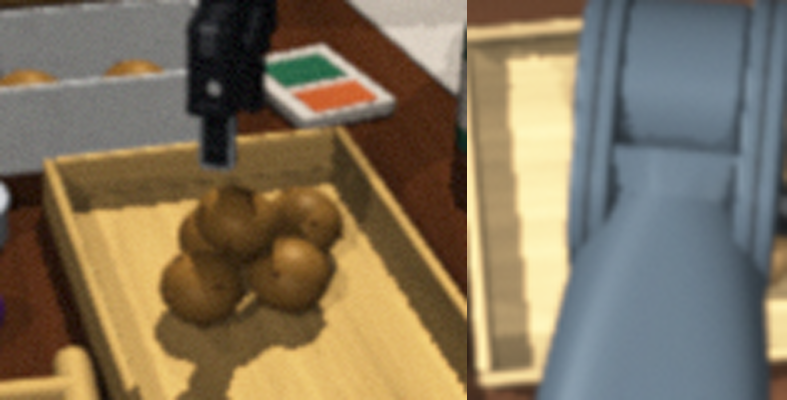

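The gripper stands above the top potato, about 5 mm short in x, which I'll correct on the way down. Then grip and lift.

{"name": "step_arm", "arguments": {
  "motion": [-5, -1, 30, 0, 0, 0, 75, -5, -1, 50, 0, 0, 0, 75, -5, -1, 64, 0, 0, 0, 75, -5, -1, 64, 0, 0, 0, 45, -5, -1, 64, 0, 0, 0, 30, -5, -1, 64, 0, 0, 0, 30, -5, -1, 64, 0, 0, 0, 30, -5, -1, 64, 0, 0, 0, 30, -5, -1, 45, 0, 0, 0, 30, -5, -1, 10, 0, 0, 0, 30, -5, -1, -30, 0, 0, 0, 30],
  "grip_force": 40
}}

```text
time_s: 9.4
position: [0.5602, 0.0172, 0.1455]
tcp_rot: [[-0.921, 0.391, -0.004], [0.391, 0.921, 0.0], [0.004, -0.001, -1.0]]
contact_force: [1.0, -0.4, -0.7]
grip_width: 0.0502
```

```bash
python3 - <<'E'
from h import *
s=state();print(s['position'],s['grip_width'],s['contact_force'])
P=tray(.05,-.125,0);print(P)
plan((P*[1,1,0]+[0,0,.12],4.7),(P*[1,1,0]+[0,0,.012],4.7))
E
```

```text
[0.56024174 0.0171527  0.14548485] 0.05021249250187699 [ 1.0252196  -0.44086191 -0.67625504]
[ 0.63407418 -0.11648275  0.008     ]
[-120.3  -94.1   25.2] [-0.2 -0.1 62.3] |d|155 ang 62
[-120.7  -94.   133.2] [-0.2 -0.1 62.3] |d|203 ang 62
```

{"name": "step_arm", "arguments": {
  "motion": [-30, -25, 0, 0, 0, 8, 30, -60, -50, 0, 0, 0, 16, 30, -90, -75, 10, 0, 0, 24, 30, -120, -94, 20, 0, 0, 32, 30, -120, -94, 25, 0, 0, 40, 30, -120, -94, 35, 0, 0, 48, 30, -120, -94, 50, 0, 0, 56, 30, -120, -94, 80, 0, 0, 62, 30, -120, -94, 105, 0, 0, 62, 30, -120, -94, 120, 0, 0, 62, 30, -120, -94, 128, 0, 0, 62, 30, -120, -94, 129, 0, 0, 62, 30]
}}

```text
time_s: 10.6
position: [0.6348, -0.1162, 0.0161]
tcp_rot: [[-0.087, 0.996, -0.002], [0.996, 0.087, 0.0], [0.001, -0.002, -1.0]]
contact_force: [-0.9, -0.4, -0.6]
grip_width: 0.0499
```

{"name": "step_arm", "arguments": {
  "motion": [0, 0, 0, 0, 0, 0, 55, 0, 0, 0, 0, 0, 0, 60, 0, 0, 0, 0, 0, 0, 65, 0, 0, 0, 0, 0, 0, 65, 0, 0, -30, 0, 0, 0, 65, 0, 0, -70, 0, 0, 0, 65, 0, 0, -120, 0, 0, 0, 70, 0, 0, -160, 0, 0, 0, 70]
}}

```text
time_s: 11.4
position: [0.6358, -0.1165, 0.1804]
tcp_rot: [[-0.087, 0.996, 0.003], [0.996, 0.087, -0.001], [-0.001, 0.003, -1.0]]
contact_force: [1.3, -0.5, -0.6]
grip_width: 0.0701
```

```bash
python3 - <<'E'
from h import *
s=state();print(s['position'],s['grip_width'],s['contact_force'])
a=np.radians(3.4)
for p in([.444,.298],[.531,.304]): plan(([*p,.17],93),([*p,.01],93))
E
```

```text
[ 0.63584213 -0.11654202  0.18039317] 0.07011955288597323 [ 1.29594687 -0.45732547 -0.61500935]
[ 429.7 -155.     9.5] [  0.1   0.2 -88. ] |d|457 ang 88
[ 429.9 -155.4  169.5] [  0.1   0.2 -88. ] |d|488 ang 88
[428.1 -67.8   9.8] [  0.1   0.2 -88. ] |d|434 ang 88
[428.3 -68.2 169.8] [  0.1   0.2 -88. ] |d|466 ang 88
```

{"name": "step_arm", "arguments": {
  "motion": [428, -68, 10, 0, 0, -88, 75, 428, -68, 10, 0, 0, -88, 75, 428, -68, 10, 0, 0, -88, 75, 428, -68, 10, 0, 0, -88, 75, 428, -68, 10, 0, 0, -88, 75, 428, -68, 10, 0, 0, -88, 75, 428, -68, 10, 0, 0, -88, 75, 428, -68, 10, 0, 0, -88, 75, 428, -68, 10, 0, 0, -88, 75, 428, -68, 10, 0, 0, -88, 75, 428, -68, 10, 0, 0, -88, 75, 428, -68, 10, 0, 0, -88, 75]
}}

```text
time_s: 12.6
position: [0.5302, 0.3047, 0.1674]
tcp_rot: [[-0.999, -0.053, 0.001], [-0.053, 0.999, 0.0], [-0.001, 0.0, -1.0]]
contact_force: [-0.4, 0.7, -0.8]
grip_width: 0.0749
```

```bash
python3 - <<'E'
from h import *
s=state();print(s['position'],s['grip_width'],s['contact_force'])
plan(([.531,.304,.17],93),([.531,.304,.01],93))
snap('side','s7.png');t=snap('top','t7.png');blobs(t,TRB,.03);blobs(t,TUB,.026)
E
```

```text
[0.53021072 0.3047065  0.16743125] 0.07487654441644974 [-0.41129673  0.72142999 -0.75997355]
[-0.8 -0.7 -2.6] [0.  0.  0.1] |d|3 ang 0
[ -0.6  -0.8 157.4] [0.  0.  0.1] |d|157 ang 0
uv [359.1 203.2] A 672 ax [24.4 38.7] long 79 xyz [ 0.632 -0.121  0.03 ] tray [ 0.047 -0.129  0.022]
uv [288.  224.8] A 3547 ax [81.6 88.3] long 75 xyz [0.577 0.06  0.03 ] tray [0.007 0.055 0.022]
uv [193.3 277.2] A 310 ax [19.4 20.4] long 14 xyz [0.444 0.299 0.026] tray [-0.105  0.304  0.018]
uv [191.4 246.4] A 179 ax [12.3 20.5] long 95 xyz [0.522 0.305 0.026] tray [-0.027  0.304  0.018]
```

{"name": "step_arm", "arguments": {
  "motion": [-1, -1, 45, 0, 0, 0, 75, -1, -1, 85, 0, 0, 0, 75, -1, -1, 120, 0, 0, 0, 75, -1, -1, 145, 0, 0, 0, 75, -1, -1, 156, 0, 0, 0, 75, -1, -1, 156, 0, 0, 0, 45, -1, -1, 156, 0, 0, 0, 30, -1, -1, 156, 0, 0, 0, 30, -1, -1, 156, 0, 0, 0, 30, -1, -1, 120, 0, 0, 0, 30, -1, -1, 75, 0, 0, 0, 30, -1, -1, 25, 0, 0, 0, 30]
}}

```text
time_s: 13.9
position: [0.53, 0.3019, 0.1411]
tcp_rot: [[-0.999, -0.051, -0.005], [-0.051, 0.999, -0.002], [0.005, -0.002, -1.0]]
contact_force: [1.3, -0.4, -0.6]
grip_width: 0.051
```

```bash
python3 - <<'E'
from h import *
s=state();print(s['position'],s['grip_width'],s['contact_force'])
P=tray(-.05,.135,0)
plan((P*[1,1,0]+[0,0,.13],4.7),(P*[1,1,0]+[0,0,.017],4.7))
E
```

```text
[0.5299554  0.30192816 0.14109795] 0.051015982917035844 [ 1.3094861  -0.39616643 -0.64369955]
[  25.3 -166.4   11.5] [-0.3 -0.1 88.2] |d|169 ang 88
[  24.8 -166.2  124.5] [-0.3 -0.1 88.2] |d|209 ang 88
```

{"name": "step_arm", "arguments": {
  "motion": [0, -40, 0, 0, 0, 8, 30, 5, -80, 0, 0, 0, 16, 30, 12, -120, 0, 0, 0, 24, 30, 25, -171, 0, 0, 0, 32, 30, 25, -171, 0, 0, 0, 40, 30, 25, -171, 0, 0, 0, 48, 30, 25, -171, 0, 0, 0, 56, 30, 25, -171, 0, 0, 0, 64, 30, 25, -171, 10, 0, 0, 72, 30, 25, -171, 30, 0, 0, 80, 30, 25, -171, 60, 0, 0, 88, 30, 25, -171, 85, 0, 0, 88, 30]
}}

```text
time_s: 15.1
position: [0.5149, 0.1305, 0.0556]
tcp_rot: [[-0.084, 0.997, -0.001], [0.997, 0.084, -0.0], [0.0, -0.001, -1.0]]
contact_force: [-0.3, -0.4, -1.0]
grip_width: 0.051
```

```bash
python3 - <<'E'
from h import *
s=state();print(s['position'],s['grip_width'],s['contact_force'])
P=tray(-.05,.13,0)
plan((P*[1,1,0]+[0,0,.017],4.7))
E
```

```text
[0.5149167  0.13052986 0.05560707] 0.05099269691992314 [-0.31804777 -0.41521398 -0.95907774]
[-0.9 -1.5 38.6] [-0.  -0.   0.1] |d|39 ang 0
```

Lower and release, then rise ahead of the second tub potato.

{"name": "step_arm", "arguments": {
  "motion": [-1, -1, 20, 0, 0, 0, 30, -1, -1, 35, 0, 0, 0, 30, -1, -1, 39, 0, 0, 0, 30, -1, -1, 39, 0, 0, 0, 55, -1, -1, 39, 0, 0, 0, 60, -1, -1, 39, 0, 0, 0, 65, -1, -1, 39, 0, 0, 0, 65, -1, -1, 10, 0, 0, 0, 65, -1, -1, -30, 0, 0, 0, 68, -1, -1, -75, 0, 0, 0, 75, -1, -1, -110, 0, 0, 0, 75]
}}

```text
time_s: 16.2
position: [0.5151, 0.13, 0.1701]
tcp_rot: [[-0.087, 0.996, 0.003], [0.996, 0.087, 0.0], [0.0, 0.003, -1.0]]
contact_force: [0.3, -0.5, -0.5]
grip_width: 0.0747
```

```bash
python3 - <<'E'
from h import *
s=state();print(s['position'],s['grip_width'],s['contact_force'])
plan(([.444,.299,.17],93),([.444,.299,.01],93))
E
```

```text
[0.51514746 0.12999693 0.17009491] 0.07465372199682707 [ 0.28964553 -0.54673382 -0.45611647]
[ 1.746e+02 -5.620e+01 -1.000e-01] [  0.1   0.1 -88. ] |d|183 ang 88
[174.5 -56.6 159.9] [  0.1   0.1 -88. ] |d|243 ang 88
```

{"name": "step_arm", "arguments": {
  "motion": [174, -56, 0, 0, 0, -88, 75, 174, -56, 0, 0, 0, -88, 75, 174, -56, 0, 0, 0, -88, 75, 174, -56, 0, 0, 0, -88, 75, 174, -56, 0, 0, 0, -88, 75, 174, -56, 0, 0, 0, -88, 75, 174, -56, 0, 0, 0, -88, 75, 174, -56, 0, 0, 0, -88, 75, 174, -56, 0, 0, 0, -88, 75, 174, -56, 0, 0, 0, -88, 75, 174, -56, 0, 0, 0, -88, 75, 174, -56, 45, 0, 0, -88, 75]
}}

```text
time_s: 17.4
position: [0.4488, 0.3011, 0.1293]
tcp_rot: [[-0.998, -0.053, 0.014], [-0.053, 0.999, 0.007], [-0.015, 0.006, -1.0]]
contact_force: [1.4, 0.4, 0.7]
grip_width: 0.0751
```

```bash
python3 - <<'E'
from h import *
s=state();print(s['position'],s['grip_width'],s['contact_force'])
plan(([.444,.299,.01],93)); t=snap('top','t8.png');blobs(t,TRB,.03)
E
```

```text
[0.44884622 0.3010798  0.12930093] 0.07509638634186812 [1.44150546 0.36878327 0.71759709]
[  6.7  -2.6 119.2] [0.4 0.8 0. ] |d|119 ang 1
uv [261.  252.2] A 754 ax [29.4 37.5] long 86 xyz [0.507 0.128 0.03 ] tray [-0.056  0.129  0.022]
uv [359.6 203.4] A 662 ax [24.6 37.2] long 78 xyz [ 0.631 -0.122  0.03 ] tray [ 0.047 -0.13   0.022]
uv [292.6 219.6] A 3041 ax [59.6 92.3] long 65 xyz [0.59  0.048 0.03 ] tray [0.019 0.043 0.022]
```

{"name": "step_arm", "arguments": {
  "motion": [1, -1, 40, 0, 0, 0, 75, 1, -1, 80, 0, 0, 0, 75, 1, -1, 105, 0, 0, 0, 75, 1, -1, 114, 0, 0, 0, 75, 1, -1, 114, 0, 0, 0, 45, 1, -1, 114, 0, 0, 0, 30, 1, -1, 114, 0, 0, 0, 30, 1, -1, 114, 0, 0, 0, 30, 1, -1, 114, 0, 0, 0, 30, 1, -1, 80, 0, 0, 0, 30, 1, -1, 40, 0, 0, 0, 30, 1, -1, -25, 0, 0, 0, 30]
}}

```text
time_s: 18.65
position: [0.4405, 0.2961, 0.1306]
tcp_rot: [[-0.999, -0.052, -0.006], [-0.052, 0.999, -0.003], [0.006, -0.003, -1.0]]
contact_force: [1.2, 0.8, -0.1]
grip_width: 0.0516
```

```bash
python3 - <<'E'
from h import *
s=state();print(s['position'],s['grip_width'],s['contact_force'])
P=tray(-.05,-.132,0)
plan((P*[1,1,0]+[0,0,.13],4.7),(P*[1,1,0]+[0,0,.017],4.7))
E
```

```text
[0.44048226 0.29607309 0.13057523] 0.05161035924188874 [ 1.22247457  0.84240382 -0.1437688 ]
[ -72.1 -432.1    1.3] [-0.4 -0.1 88.3] |d|438 ang 88
[ -72.8 -431.8  114.3] [-0.4 -0.1 88.3] |d|453 ang 88
```

{"name": "step_arm", "arguments": {
  "motion": [-6, -36, 0, 0, 0, 8, 30, -12, -72, 0, 0, 0, 16, 30, -18, -108, 0, 0, 0, 24, 30, -25, -150, 0, 0, 0, 32, 30, -33, -195, 0, 0, 0, 40, 30, -41, -240, 0, 0, 0, 48, 30, -48, -285, 0, 0, 0, 56, 30, -56, -330, 0, 0, 0, 64, 30, -63, -375, 0, 0, 0, 72, 30, -72, -420, 0, 0, 0, 80, 30, -72, -432, 10, 0, 0, 88, 30, -72, -432, 30, 0, 0, 88, 30]
}}

```text
time_s: 19.85
position: [0.5383, -0.1338, 0.1031]
tcp_rot: [[-0.08, 0.997, 0.003], [0.997, 0.08, -0.002], [-0.002, 0.003, -1.0]]
contact_force: [-0.6, 0.6, -0.7]
grip_width: 0.0521
```

```bash
python3 - <<'E'
from h import *
s=state();print(s['position'],s['grip_width'],s['contact_force'])
P=tray(-.05,-.132,0)
plan((P*[1,1,0]+[0,0,.017],4.7))
E
```

```text
[ 0.53832106 -0.13382347  0.10307069] 0.05208991734740709 [-0.64443602  0.62470874 -0.66250525]
[ 2.6 -3.4 86.1] [ 0.2  0.1 -0.1] |d|86 ang 0
```

{"name": "step_arm", "arguments": {
  "motion": [1, -3, 35, 0, 0, 0, 30, 1, -3, 65, 0, 0, 0, 30, 1, -3, 80, 0, 0, 0, 30, 1, -3, 85, 0, 0, 0, 30, 1, -3, 85, 0, 0, 0, 55, 1, -3, 85, 0, 0, 0, 60, 1, -3, 85, 0, 0, 0, 65, 1, -3, 85, 0, 0, 0, 65, 1, -3, 50, 0, 0, 0, 65, 1, -3, 10, 0, 0, 0, 68, 1, -3, -35, 0, 0, 0, 75, 1, -3, -70, 0, 0, 0, 75]
}}

```text
time_s: 21.05
position: [0.5349, -0.1299, 0.1759]
tcp_rot: [[-0.087, 0.996, 0.004], [0.996, 0.087, -0.002], [-0.002, 0.004, -1.0]]
contact_force: [0.4, -0.7, -0.8]
grip_width: 0.075
```

{"name": "step_arm", "arguments": {
  "motion": [-50, -40, -10, 0, 0, 0, 75, -100, -80, -20, 0, 0, 0, 75, -150, -120, -20, 0, 0, 0, 75, -180, -160, -20, 0, 0, 0, 75, -180, -200, -20, 0, 0, 0, 75, -180, -200, -20, 0, 0, 0, 75]
}}

```text
time_s: 21.65
position: [0.3479, -0.3283, 0.1931]
tcp_rot: [[-0.084, 0.996, 0.0], [0.996, 0.084, -0.002], [-0.002, -0.0, -1.0]]
contact_force: [0.4, -0.0, 0.9]
grip_width: 0.075
```

```bash
python3 - <<'E'
from h import *
s=state();print(s['position'],s['grip_width'],s['contact_force'])
t=snap('top','t9.png');blobs(t,TRB,.03);snap('side','s9.png')
cv2.imwrite('pics/c7.png',cv2.resize(t[165:315,150:400],None,fx=3.2,fy=3.2,interpolation=2))
E
```

```text
[ 0.34790456 -0.32830554  0.19311586] 0.07501333580352885 [ 0.43386552 -0.01033019  0.89929951]
uv [363.3 241.3] A 630 ax [29.9 30.6] long 30 xyz [ 0.535 -0.131  0.03 ] tray [-0.05  -0.131  0.022]
uv [299.  221.6] A 4896 ax [ 75.3 132.8] long 101 xyz [0.585 0.032 0.03 ] tray [0.013 0.027 0.022]
```

View pics/c7.png

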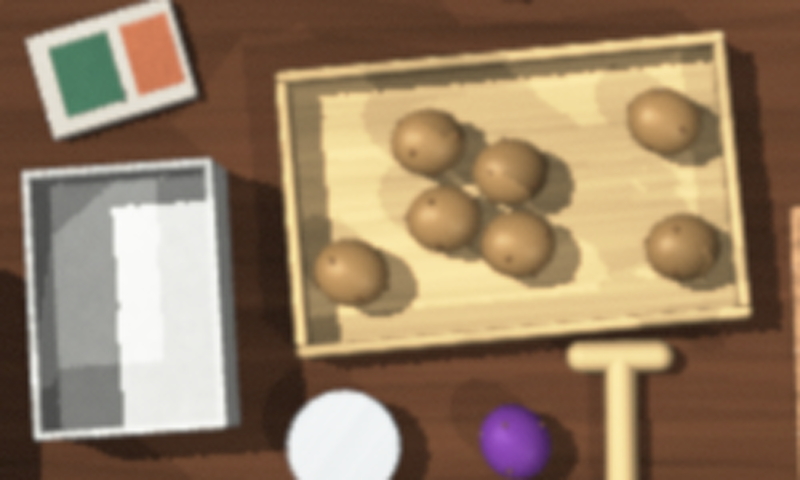

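The crop shows 7 potatoes in the tray and an empty tub. Three are placed, at (663,120), (682,246) and (350,271). The heap's four are at (428,141), (510,171), (443,217) and (517,243).

```bash
python3 - <<'E'
from h import *
from scipy.spatial.distance import cdist
c=np.array([(428,141),(510,171),(443,217),(517,243),(350,271),(663,120),(682,246)])/3.2+[150,165]-.35
P=cast('top',c,.03);L=loc(P);print(np.c_[L,P].round(3))
D=P[3]
plan((D*[1,1,0]+[0,0,.18],124.7),(D*[1,1,0]+[0,0,.013],124.7))
plan((D*[1,1,0]+[0,0,.18],-55.3))
E
```

```text
[[ 0.049  0.064  0.022  0.618  0.071  0.03 ]
 [ 0.02   0.001  0.022  0.594  0.006  0.03 ]
 [-0.012  0.057  0.022  0.557  0.059  0.03 ]
 [-0.038 -0.     0.022  0.537  0.001  0.03 ]
 [-0.049  0.133  0.022  0.515  0.133  0.03 ]
 [ 0.05  -0.124  0.022  0.634 -0.115  0.03 ]
 [-0.051 -0.13   0.022  0.534 -0.129  0.03 ]]
[312.5 214.8  12.6] [-1.0e-01  1.0e-01 -1.2e+02] |d|379 ang 120
[312.8 214.8 179.6] [-1.0e-01  1.0e-01 -1.2e+02] |d|420 ang 120
[312.5 214.8  12.6] [ 0.1  0.1 60. ] |d|379 ang 60
```

{"name": "step_arm", "arguments": {
  "motion": [312, 215, 12, 0, 0, 60, 72, 312, 215, 12, 0, 0, 60, 72, 312, 215, 12, 0, 0, 60, 72, 312, 215, 12, 0, 0, 60, 72, 312, 215, 12, 0, 0, 60, 72, 312, 215, 12, 0, 0, 60, 72, 312, 215, 12, 0, 0, 60, 72, 312, 215, 12, 0, 0, 60, 72, 312, 215, 40, 0, 0, 60, 72, 312, 215, 75, 0, 0, 60, 72, 312, 215, 100, 0, 0, 60, 72, 312, 215, 100, 0, 0, 60, 72]
}}

```text
time_s: 22.95
position: [0.5343, 0.0052, 0.0877]
tcp_rot: [[0.818, 0.575, -0.008], [0.575, -0.818, 0.001], [-0.006, -0.006, -1.0]]
contact_force: [0.2, 0.6, 0.1]
grip_width: 0.0721
```

```bash
python3 - <<'E'
from h import *
s=state();print(s['position'],s['grip_width'],s['contact_force'])
plan(([.537,.001,.013],-55.3))
E
```

```text
[0.53434623 0.00524912 0.08768178] 0.0720649841266305 [0.22527277 0.58875835 0.06484976]
[ 0.2  5.5 74.7] [-0.3  0.3  0.4] |d|75 ang 1
```

{"name": "step_arm", "arguments": {
  "motion": [0, 3, 40, 0, 0, 0, 72, 0, 3, 65, 0, 0, 0, 72, 0, 3, 76, 0, 0, 0, 72, 0, 3, 76, 0, 0, 0, 45, 0, 3, 76, 0, 0, 0, 30, 0, 3, 76, 0, 0, 0, 30, 0, 3, 76, 0, 0, 0, 30, 0, 3, 76, 0, 0, 0, 30, 0, 3, 50, 0, 0, 0, 30, 0, 3, 10, 0, 0, 0, 30, 0, 3, 10, 0, 0, 0, 30]
}}

```text
time_s: 24.05
position: [0.5438, 0.0002, 0.0888]
tcp_rot: [[0.819, 0.573, 0.012], [0.574, -0.819, -0.001], [0.009, 0.008, -1.0]]
contact_force: [0.2, 0.3, -0.3]
grip_width: 0.0557
```

```bash
python3 - <<'E'
from h import *
s=state();print(s['position'],s['grip_width'],s['contact_force'])
P=tray(-.05,-.045,0)
plan((P*[1,1,0]+[0,0,.08],4.7),(P*[1,1,0]+[0,0,.017],4.7))
E
```

```text
[5.43815093e-01 1.72182016e-04 8.88338818e-02] 0.05565620718692851 [ 0.1928291   0.33239525 -0.25460948]
[-39.   27.7   8.7] [  0.7  -0.2 -59.7] |d|49 ang 60
[-39.6  27.2  71.7] [  0.7  -0.2 -59.7] |d|86 ang 60
```

{"name": "step_arm", "arguments": {
  "motion": [-15, 10, 0, 0, 0, -8, 30, -30, 20, 0, 0, 0, -16, 30, -39, 27, 0, 0, 0, -24, 30, -39, 27, 0, 0, 0, -32, 30, -39, 27, 0, 0, 0, -40, 30, -39, 27, 0, 0, 0, -48, 30, -39, 27, 0, 0, 0, -56, 30, -39, 27, 0, 0, 0, -60, 30, -39, 27, 25, 0, 0, -60, 30, -39, 27, 40, 0, 0, -60, 30, -39, 27, 40, 0, 0, -60, 30]
}}

```text
time_s: 25.15
position: [0.5202, -0.0432, 0.0392]
tcp_rot: [[-0.087, 0.996, -0.005], [0.996, 0.087, 0.001], [0.002, -0.005, -1.0]]
contact_force: [-0.3, -0.2, -0.4]
grip_width: 0.0555
```

```bash
python3 - <<'E'
from h import *
s=state();print(s['position'],s['grip_width'],s['contact_force'])
P=tray(-.05,-.045,0)
plan((P*[1,1,0]+[0,0,.017],4.7))
E
```

```text
[ 0.52024588 -0.04322625  0.03922044] 0.05551216132432204 [-0.29697386 -0.17916579 -0.41983916]
[-2.4  7.5 22.2] [-0.3 -0.1  0.3] |d|24 ang 0
```

Lower and release. Then rise and head over B at (0.594, 0.006).

{"name": "step_arm", "arguments": {
  "motion": [-2, 6, 10, 0, 0, 0, 30, -2, 6, 18, 0, 0, 0, 30, -2, 6, 22, 0, 0, 0, 30, -2, 6, 22, 0, 0, 0, 58, -2, 6, 22, 0, 0, 0, 63, -2, 6, 22, 0, 0, 0, 68, -2, 6, 22, 0, 0, 0, 68, -2, 6, -10, 0, 0, 0, 68, -2, 6, -50, 0, 0, 0, 70, -2, 6, -60, 0, 0, 0, 72, -2, 6, -60, 0, 0, 0, 72]
}}

```text
time_s: 26.25
position: [0.5312, -0.0457, 0.1053]
tcp_rot: [[-0.087, 0.996, 0.006], [0.996, 0.087, -0.001], [-0.002, 0.006, -1.0]]
contact_force: [-0.5, 0.1, -0.5]
grip_width: 0.0719
```

```bash
python3 - <<'E'
from h import *
s=state();print(s['position'],s['grip_width'],s['contact_force'])
plan(([.594,.006,.1],4.7),([.594,.006,.013],4.7))
t=snap('top','t10.png');blobs(t,TRB,.03)
E
```

```text
[ 0.53119584 -0.04566984  0.10527937] 0.07186874412547904 [-0.46940977  0.13798067 -0.45361867]
[46.  67.   5.6] [0.4 0.1 0.3] |d|81 ang 0
[46.2 66.5 92.6] [0.4 0.1 0.3] |d|123 ang 0
uv [260.4 251.9] A 711 ax [28.6 37.2] long 86 xyz [0.508 0.129 0.03 ] tray [-0.056  0.13   0.022]
uv [365.7 243.2] A 404 ax [21.3 25.6] long 1 xyz [ 0.53  -0.137  0.03 ] tray [-0.055 -0.137  0.022]
uv [289.1 220.7] A 1116 ax [32.  49.7] long 12 xyz [0.587 0.057 0.03 ] tray [0.018 0.052 0.022]
uv [248.5 218.4] A 185 ax [ 5.7 60. ] long 2 xyz [0.593 0.16  0.03 ] tray [0.032 0.154 0.022]
uv [363.1 202. ] A 273 ax [16.  30.7] long 54 xyz [ 0.635 -0.131  0.03 ] tray [ 0.049 -0.139  0.022]
uv [282.7 188.9] A 184 ax [ 6.8 43.2] long 93 xyz [0.669 0.074 0.03 ] tray [0.1   0.062 0.022]
```

{"name": "step_arm", "arguments": {
  "motion": [23, 34, 4, 0, 0, 0, 72, 46, 67, 4, 0, 0, 0, 72, 46, 67, 25, 0, 0, 0, 72, 46, 67, 40, 0, 0, 0, 72, 46, 67, 40, 0, 0, 0, 72, 46, 67, 40, 0, 0, 0, 72]
}}

```text
time_s: 26.9
position: [0.5896, 0.0062, 0.0602]
tcp_rot: [[-0.086, 0.996, -0.004], [0.996, 0.086, 0.0], [0.001, -0.004, -1.0]]
contact_force: [-0.1, 0.5, 0.5]
grip_width: 0.0719
```

```bash
python3 - <<'E'
from h import *
s=state();print(s['position'],s['grip_width'],s['contact_force'])
plan(([.594,.006,.013],4.7))
E
```

```text
[0.58961621 0.00617647 0.06024015] 0.07189436624785932 [-0.13493196  0.53395255  0.50150672]
[-0.6  4.5 47.2] [-0.2 -0.   0.3] |d|47 ang 0
```

{"name": "step_arm", "arguments": {
  "motion": [0, 3, 25, 0, 0, 0, 72, 0, 3, 40, 0, 0, 0, 72, 0, 3, 48, 0, 0, 0, 72, 0, 3, 48, 0, 0, 0, 45, 0, 3, 48, 0, 0, 0, 30, 0, 3, 48, 0, 0, 0, 30, 0, 3, 48, 0, 0, 0, 30, 0, 3, 48, 0, 0, 0, 30, 0, 3, 20, 0, 0, 0, 30, 0, 3, -20, 0, 0, 0, 30, 0, 3, -20, 0, 0, 0, 30, 0, 3, -20, 0, 0, 0, 30]
}}

```text
time_s: 28.1
position: [0.5962, 0.0066, 0.0842]
tcp_rot: [[-0.087, 0.996, 0.004], [0.996, 0.087, -0.0], [-0.001, 0.004, -1.0]]
contact_force: [-0.5, -0.1, -1.8]
grip_width: 0.0519
```

```bash
python3 - <<'E'
from h import *
s=state();print(s['position'],s['grip_width'],s['contact_force'])
P=tray(.05,-.03,0)
plan((P*[1,1,0]+[0,0,.017],4.7))
E
```

```text
[0.596205   0.00661783 0.08417407] 0.05190941849659251 [-0.52216734 -0.10676588 -1.80372446]
[-30.9  27.2  67.3] [0.2 0.  0.3] |d|79 ang 0
```

{"name": "step_arm", "arguments": {
  "motion": [-15, 14, 0, 0, 0, 0, 30, -31, 28, 0, 0, 0, 0, 30, -31, 28, 25, 0, 0, 0, 30, -31, 28, 50, 0, 0, 0, 30, -31, 28, 64, 0, 0, 0, 30, -31, 28, 67, 0, 0, 0, 30, -31, 28, 67, 0, 0, 0, 55, -31, 28, 67, 0, 0, 0, 65, -31, 28, 67, 0, 0, 0, 65, -31, 28, 35, 0, 0, 0, 65, -31, 28, 0, 0, 0, 0, 68, -31, 28, -30, 0, 0, 0, 72]
}}

```text
time_s: 29.3
position: [0.6256, -0.0217, 0.1139]
tcp_rot: [[-0.087, 0.996, 0.002], [0.996, 0.087, -0.0], [-0.0, 0.002, -1.0]]
contact_force: [1.2, -0.2, 0.5]
grip_width: 0.072
```

```bash
python3 - <<'E'
from h import *
s=state();print(s['position'],s['grip_width'],s['contact_force'])
plan(([.557,.059,.1],94.7),([.557,.059,.013],94.7))
b=snap('side','s11.png');cv2.imwrite('pics/c8.png',cv2.resize(b[200:340,220:430],None,fx=3,fy=3,interpolation=2))
E
```

```text
[ 0.62561438 -0.02168419  0.11394244] 0.07198761834806748 [ 1.22294826 -0.17397139  0.53354929]
[ 86.4 -61.3  13.8] [  0.1   0.1 -89.7] |d|107 ang 90
[ 86.4 -61.5 100.8] [  0.1   0.1 -89.7] |d|146 ang 90
```

View pics/c8.png

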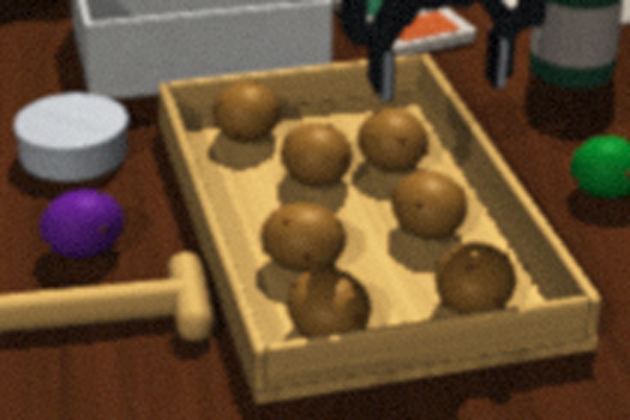

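Six potatoes lie flat in the side view. Only the one at (317,153) in the crop still sits too near its neighbour at (393,138), so I'll move it last.

{"name": "step_arm", "arguments": {
  "motion": [20, -15, 0, 0, 0, -8, 72, 40, -30, 5, 0, 0, -16, 72, 60, -45, 10, 0, 0, -25, 72, 86, -61, 14, 0, 0, -33, 72, 86, -61, 14, 0, 0, -41, 72, 86, -61, 14, 0, 0, -50, 72, 86, -61, 14, 0, 0, -58, 72, 86, -61, 14, 0, 0, -66, 72, 86, -61, 14, 0, 0, -75, 72, 86, -61, 25, 0, 0, -83, 72, 86, -61, 40, 0, 0, -90, 72, 86, -61, 40, 0, 0, -90, 72]
}}

```text
time_s: 30.55
position: [0.5554, 0.0588, 0.07]
tcp_rot: [[-0.996, -0.087, -0.004], [-0.087, 0.996, 0.0], [0.004, 0.0, -1.0]]
contact_force: [-0.4, -0.0, -0.1]
grip_width: 0.0716
```

```bash
python3 - <<'E'
from h import *
s=state();print(s['position'],s['grip_width'],s['contact_force'])
plan(([.557,.059,.013],94.7))
E
```

```text
[0.5553521  0.05875394 0.06999912] 0.07155634782284709 [-0.42542842 -0.01066766 -0.08829179]
[-1.9  0.1 57. ] [ 0.  -0.2  0.3] |d|57 ang 0
```

{"name": "step_arm", "arguments": {
  "motion": [-1, 0, 30, 0, 0, 0, 72, -1, 0, 50, 0, 0, 0, 72, -1, 0, 57, 0, 0, 0, 72, -1, 0, 57, 0, 0, 0, 45, -1, 0, 57, 0, 0, 0, 30, -1, 0, 57, 0, 0, 0, 30, -1, 0, 57, 0, 0, 0, 30, -1, 0, 57, 0, 0, 0, 30, -1, 0, 35, 0, 0, 0, 30, -1, 0, 0, 0, 0, 0, 30, -1, 0, -10, 0, 0, 0, 30, -1, 0, -10, 0, 0, 0, 30]
}}

```text
time_s: 31.75
position: [0.5602, 0.0587, 0.0847]
tcp_rot: [[-0.996, -0.087, 0.006], [-0.087, 0.996, -0.0], [-0.006, -0.001, -1.0]]
contact_force: [-0.3, 0.5, -1.1]
grip_width: 0.0578
```

```bash
python3 - <<'E'
from h import *
s=state();print(s['position'],s['grip_width'],s['contact_force'])
P=tray(-.05,.043,0)
plan((P*[1,1,0]+[0,0,.017],94.7))
E
```

```text
[0.56020321 0.05871763 0.08474421] 0.05780710853633366 [-0.26360907  0.48668474 -1.09747472]
[ 41.2 -12.4  67.5] [-0.   0.3  0.3] |d|80 ang 0
```

{"name": "step_arm", "arguments": {
  "motion": [20, -6, 0, 0, 0, 0, 30, 39, -12, 0, 0, 0, 0, 30, 39, -12, 25, 0, 0, 0, 30, 39, -12, 50, 0, 0, 0, 30, 39, -12, 64, 0, 0, 0, 30, 39, -12, 67, 0, 0, 0, 30, 39, -12, 67, 0, 0, 0, 60, 39, -12, 67, 0, 0, 0, 70, 39, -12, 67, 0, 0, 0, 70, 39, -12, 35, 0, 0, 0, 70, 39, -12, 0, 0, 0, 0, 70, 39, -12, -50, 0, 0, 0, 72]
}}

```text
time_s: 32.95
position: [0.5183, 0.0435, 0.131]
tcp_rot: [[-0.996, -0.087, -0.005], [-0.087, 0.996, 0.0], [0.005, 0.001, -1.0]]
contact_force: [0.3, 0.6, -0.9]
grip_width: 0.0718
```

{"name": "step_arm", "arguments": {
  "motion": [60, -50, -70, 0, 0, 0, 72, 100, -90, -90, 0, 0, 0, 72, 140, -130, -110, 0, 0, 0, 72, 180, -170, -110, 0, 0, 0, 72, 200, -215, -110, 0, 0, 0, 72, 210, -260, -110, 0, 0, 0, 72, 210, -305, -110, 0, 0, 0, 72, 210, -350, -110, 0, 0, 0, 72, 210, -370, -110, 0, 0, 0, 72, 210, -370, -110, 0, 0, 0, 72]
}}

```text
time_s: 33.95
position: [0.3424, -0.3478, 0.2421]
tcp_rot: [[-0.997, -0.083, 0.001], [-0.083, 0.997, -0.003], [-0.0, -0.003, -1.0]]
contact_force: [-0.1, 0.7, -0.1]
grip_width: 0.072
```

```bash
python3 - <<'E'
from h import *
s=state();print(s['position'],s['grip_width'],s['contact_force'])
t=snap('top','t12.png');snap('side','s12.png')
cv2.imwrite('pics/c9.png',cv2.resize(t[165:340,230:480],None,fx=3.2,fy=3.2,interpolation=2))
E
```

```text
[ 0.34241291 -0.34781114  0.24213301] 0.07199496389951812 [-0.05736822  0.72581601 -0.05498854]
```

View pics/c9.png

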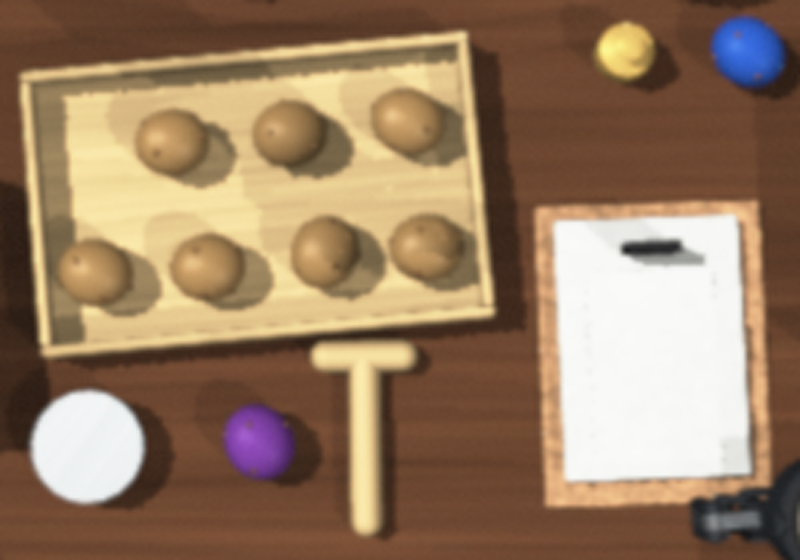

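All seven potatoes are separated and the lid is flat on the mat. The pair at (325,250) and (427,246) looks tight, so I'll compute the distances.

```bash
python3 - <<'E'
from h import *
from scipy.spatial.distance import pdist,squareform
t=cv2.imread('pics/t12.png'); hsv=cv2.cvtColor(t,cv2.COLOR_BGR2HSV)
c=np.array([(172,141),(289,133),(408,121),(95,271),(207,266),(325,250),(427,246)])/3.2+[230,165]-.35
# refine: Hough circles near
g=cv2.GaussianBlur(cv2.resize(t[165:290,230:400],None,fx=4,fy=4,interpolation=2)[...,0],(5,5),0)
ci=cv2.HoughCircles(g,cv2.HOUGH_GRADIENT,1,80,param1=80,param2=14,minRadius=38,maxRadius=52)
h=ci[0][:,:2]/4+[230,165]-.375; 
for nm,q in(('eye',c),('hough',np.array([h[np.argmin(np.linalg.norm(h-p,axis=1))] for p in c]))):
    P=cast('top',q,.03);print(nm,loc(P)[:,:2].round(3).tolist());d=squareform(pdist(P));np.fill_diagonal(d,9);print(d.min(1).round(3))
E
```

```text
eye [[0.049, 0.064], [0.048, -0.029], [0.05, -0.124], [-0.049, 0.132], [-0.052, 0.044], [-0.047, -0.05], [-0.051, -0.13]]
[0.093 0.093 0.095 0.088 0.088 0.081 0.081]
hough [[0.05, 0.065], [0.044, -0.032], [0.044, -0.032], [-0.053, 0.043], [-0.053, 0.043], [-0.05, -0.053], [-0.051, -0.128]]
[0.097 0.    0.    0.    0.    0.075 0.075]
```

The minimum is about 81 mm, only 3 mm over the limit. I'll regrasp that potato and shift it about 8 mm toward +y.

```bash
python3 - <<'E'
from h import *
P=tray(-.048,-.051,0)
plan((P*[1,1,0]+[0,0,.2],4.7),(P*[1,1,0]+[0,0,.013],4.7))
E
```

```text
[-211.6  279.2   41.5] [-0.   0.  90.1] |d|353 ang 90
[-211.7  279.3  228.5] [-0.   0.  90.1] |d|418 ang 90
```

{"name": "step_arm", "arguments": {
  "motion": [-30, 40, 41, 0, 0, 8, 72, -60, 80, 41, 0, 0, 16, 72, -90, 120, 41, 0, 0, 25, 72, -120, 160, 41, 0, 0, 33, 72, -150, 200, 41, 0, 0, 42, 72, -180, 240, 41, 0, 0, 50, 72, -211, 279, 41, 0, 0, 58, 72, -211, 279, 60, 0, 0, 66, 72, -211, 279, 90, 0, 0, 74, 72, -211, 279, 120, 0, 0, 82, 72, -211, 279, 150, 0, 0, 90, 70, -211, 279, 165, 0, 0, 90, 70]
}}

```text
time_s: 35.25
position: [0.5267, -0.0451, 0.0743]
tcp_rot: [[-0.085, 0.996, -0.004], [0.996, 0.085, 0.001], [0.002, -0.004, -1.0]]
contact_force: [0.4, 0.5, -0.4]
grip_width: 0.0699
```

{"name": "step_arm", "arguments": {
  "motion": [0, 0, 0, 0, 0, 0, 70, 0, 0, 0, 0, 0, 0, 70, 0, 0, 0, 0, 0, 0, 70]
}}

```text
time_s: 35.55
position: [0.5302, -0.0471, 0.0791]
tcp_rot: [[-0.089, 0.996, 0.003], [0.996, 0.089, -0.001], [-0.001, 0.003, -1.0]]
contact_force: [-0.8, -0.1, -0.2]
grip_width: 0.0699
```

```bash
python3 - <<'E'
from h import *
s=state();print(s['position'],s['grip_width'],s['contact_force'])
for y in(-.051,-.041):
    P=tray(-.048,y,0);plan((P*[1,1,0]+[0,0,.014],4.7))
E
```

```text
[ 0.53021269 -0.04708518  0.07911458] 0.0699483489495636 [-0.77521026 -0.06414905 -0.16952681]
[-3.6 -0.4 65.1] [0.2 0.1 0.4] |d|65 ang 0
[ 6.4 -0.3 65.1] [0.2 0.1 0.4] |d|65 ang 0
```

{"name": "step_arm", "arguments": {
  "motion": [-3, 0, 30, 0, 0, 0, 70, -3, 0, 55, 0, 0, 0, 70, -3, 0, 64, 0, 0, 0, 70, -3, 0, 64, 0, 0, 0, 45, -3, 0, 64, 0, 0, 0, 30, -3, 0, 64, 0, 0, 0, 30, -3, 0, 64, 0, 0, 0, 30, -3, 0, 58, 0, 0, 0, 30, 1, 0, 58, 0, 0, 0, 30, 6, 0, 58, 0, 0, 0, 30, 6, 0, 63, 0, 0, 0, 30, 6, 0, 63, 0, 0, 0, 30]
}}

```text
time_s: 36.75
position: [0.5276, -0.0407, 0.013]
tcp_rot: [[-0.088, 0.996, -0.002], [0.996, 0.088, 0.0], [0.0, -0.002, -1.0]]
contact_force: [-0.5, -0.1, -1.2]
grip_width: 0.0555
```

{"name": "step_arm", "arguments": {
  "motion": [0, 0, 0, 0, 0, 0, 60, 0, 0, 0, 0, 0, 0, 70, 0, 0, 0, 0, 0, 0, 70, 0, 0, -35, 0, 0, 0, 70, 0, 0, -75, 0, 0, 0, 70, 0, 0, -125, 0, 0, 0, 70, -40, -40, -150, 0, 0, 0, 70, -80, -80, -170, 0, 0, 0, 70, -130, -120, -170, 0, 0, 0, 70, -180, -160, -170, 0, 0, 0, 70, -230, -190, -170, 0, 0, 0, 70, -270, -190, -170, 0, 0, 0, 70]
}}

```text
time_s: 37.95
position: [0.3725, -0.287, 0.1847]
tcp_rot: [[-0.087, 0.996, 0.001], [0.996, 0.087, -0.001], [-0.001, 0.001, -1.0]]
contact_force: [1.1, 1.2, -0.2]
grip_width: 0.07
```

```bash
python3 - <<'E'
from h import *
s=state();print(s['position'],s['grip_width'],s['contact_force'])
t=snap('top','t13.png');b=snap('side','s13.png')
cv2.imwrite('pics/c10.png',np.hstack([cv2.resize(t[170:285,225:395],None,fx=3,fy=3,interpolation=2),cv2.resize(b[205:335,265:420],(280,235*1),interpolation=2).copy() if 0 else cv2.resize(b[205:335,265:420],(280,345),interpolation=2)]))
for a in('top',):
    d=cv2.absdiff(t,cv2.imread('pics/top0.png')).max(2)
    for nm,bx in(('tin',(235,285,280,325)),('dib',(325,268,362,335)),('pack',(155,162,213,210)),('wt',(412,168,440,194))): x0,y0,x1,y1=bx;print(nm,(d[y0:y1,x0:x1]>50).sum())
E
```

```text
[ 0.37245291 -0.2870474   0.18466565] 0.06999605121073289 [ 1.13599988  1.16520094 -0.23000917]
tin 0
dib 0
pack 0
wt 0
```

View pics/c10.png

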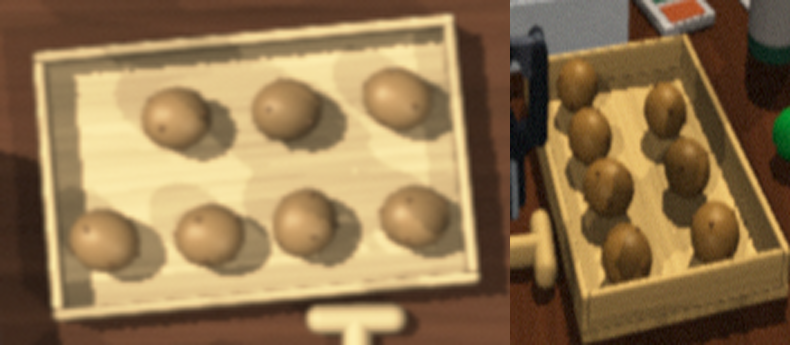

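The pair at (209,234) and (304,222) is now the tight one: I read about 81 mm, against about 94 mm on the other side. The nudge overshot, so I'll move that potato back about 6 mm. The bystander regions show no change from the start.

```bash
python3 - <<'E'
from h import *
from scipy.spatial.distance import pdist,squareform
c=np.array([(176,118),(287,110),(397,99),(103,239),(209,235),(304,223),(414,216)])/3+[225,170]-.33
P=cast('top',c,.03);print(loc(P)[:,:2].round(3).tolist());d=squareform(pdist(P));np.fill_diagonal(d,9);print(d.min(1).round(3))
plan(([.5276,-.0407,.1],4.7),([.5276,-.0407,.014],4.7))
E
```

```text
[[0.048, 0.064], [0.047, -0.03], [0.049, -0.124], [-0.049, 0.133], [-0.053, 0.044], [-0.049, -0.037], [-0.051, -0.129]]
[0.094 0.094 0.094 0.089 0.081 0.081 0.093]
[237.9 174.8  83. ] [-0.   0.2 -0.2] |d|307 ang 0
[238.2 174.8 169. ] [-0.   0.2 -0.2] |d|340 ang 0
```

{"name": "step_arm", "arguments": {
  "motion": [40, 30, 0, 0, 0, 0, 70, 80, 60, 0, 0, 0, 0, 70, 120, 90, 0, 0, 0, 0, 70, 160, 120, 20, 0, 0, 0, 70, 200, 150, 45, 0, 0, 0, 70, 238, 175, 70, 0, 0, 0, 70, 238, 175, 105, 0, 0, 0, 70, 238, 175, 105, 0, 0, 0, 70, 238, 175, 105, 0, 0, 0, 70, 238, 175, 105, 0, 0, 0, 70, 238, 175, 105, 0, 0, 0, 70, 238, 175, 105, 0, 0, 0, 70]
}}

```text
time_s: 39.25
position: [0.5289, -0.0346, 0.0809]
tcp_rot: [[-0.086, 0.996, 0.004], [0.996, 0.086, -0.001], [-0.001, 0.004, -1.0]]
contact_force: [-0.1, 0.4, -0.0]
grip_width: 0.0701
```

```bash
python3 - <<'E'
from h import *
print(state()['position'])
plan(([.5276,-.0407,.014],4.7),([.5276,-.0467,.014],4.7))
E
```

```text
[ 0.52893036 -0.03459635  0.08091368]
[-5.9 -2.1 66.9] [0.2 0.1 0.2] |d|67 ang 0
[-11.9  -2.6  66.9] [0.2 0.1 0.2] |d|68 ang 0
```

{"name": "step_arm", "arguments": {
  "motion": [-6, 0, 30, 0, 0, 0, 70, -6, 0, 55, 0, 0, 0, 70, -6, 0, 66, 0, 0, 0, 70, -6, 0, 66, 0, 0, 0, 70, -6, 0, 66, 0, 0, 0, 45, -6, 0, 66, 0, 0, 0, 30, -6, 0, 66, 0, 0, 0, 30, -6, 0, 66, 0, 0, 0, 30, -6, 0, 62, 0, 0, 0, 30, -9, 0, 62, 0, 0, 0, 30, -12, 0, 62, 0, 0, 0, 30, -12, 0, 66, 0, 0, 0, 30]
}}

```text
time_s: 40.45
position: [0.5289, -0.0462, 0.0153]
tcp_rot: [[-0.087, 0.996, 0.0], [0.996, 0.087, -0.001], [-0.001, 0.0, -1.0]]
contact_force: [-11.6, 0.1, 29.9]
grip_width: 0.0484
```

{"name": "step_arm", "arguments": {
  "motion": [0, 0, 0, 0, 0, 0, 30, 0, 0, 0, 0, 0, 0, 60, 0, 0, 0, 0, 0, 0, 70, 0, 0, 0, 0, 0, 0, 70, 0, 0, -35, 0, 0, 0, 70, 0, 0, -75, 0, 0, 0, 70, 0, 0, -125, 0, 0, 0, 70, -40, -40, -150, 0, 0, 0, 70, -80, -80, -170, 0, 0, 0, 70, -130, -120, -170, 0, 0, 0, 70, -180, -160, -170, 0, 0, 0, 70, -230, -190, -170, 0, 0, 0, 70]
}}

```text
time_s: 41.65
position: [0.3864, -0.243, 0.1821]
tcp_rot: [[-0.088, 0.996, 0.001], [0.996, 0.088, -0.0], [-0.001, 0.001, -1.0]]
contact_force: [1.2, -0.7, -0.1]
grip_width: 0.0699
```

```bash
python3 - <<'E'
from h import *
s=state();print(s['position'],s['grip_width'],s['contact_force'])
t=snap('top','t14.png');b=snap('side','s14.png')
cv2.imwrite('pics/c11.png',np.hstack([cv2.resize(t[170:285,225:395],None,fx=3,fy=3,interpolation=2),cv2.resize(b[205:335,265:420],(280,345),interpolation=2)]))
d=cv2.absdiff(t,cv2.imread('pics/top0.png')).max(2)
for nm,bx in(('tin',(235,285,280,325)),('dib',(325,268,362,335)),('pack',(155,162,213,210)),('wt',(412,168,440,194))): x0,y0,x1,y1=bx;print(nm,(d[y0:y1,x0:x1]>50).sum())
# lid position check on earlier unobstructed frame
m=cv2.inRange(cv2.cvtColor(cv2.imread('pics/t12.png'),cv2.COLOR_BGR2HSV),(0,0,170),(180,40,255)); q=np.zeros_like(m); q[225:318,395:470]=m[225:318,395:470]
c=max(cv2.findContours(q,0,1)[0],key=cv2.contourArea); P=cast('top',cv2.boxPoints(cv2.minAreaRect(c)),.018); print('lid',P.mean(0),np.linalg.norm(np.diff(P,axis=0),axis=1))
E
```

```text
[ 0.3863781  -0.24298318  0.18207496] 0.06991191510310149 [ 1.16853907 -0.72241523 -0.06884768]
tin 0
dib 0
pack 0
wt 0
lid [ 0.45437887 -0.30816694  0.018     ] [0.14842528 0.20611804 0.14672779]
```

View pics/c11.png

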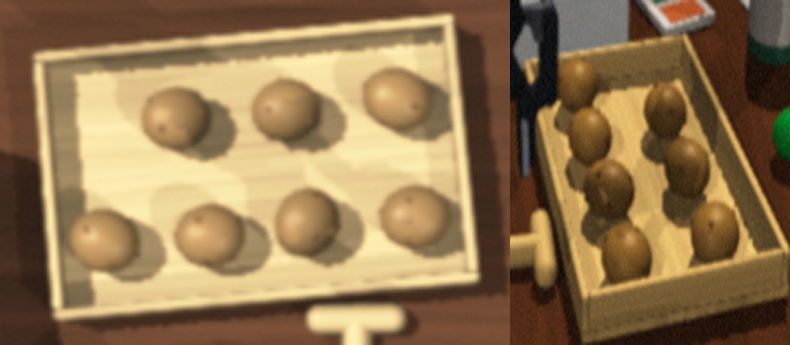

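```bash
python3 - <<'E'
from h import *
from scipy.spatial.distance import pdist,squareform
t=read_camera('top')[:,:,::-1].copy()
d=cv2.absdiff(t,cv2.imread('pics/t14.png'))[186:268,246:376].max(); print('change in tray since last picture',d)
c=np.array([(176,118),(287,110),(397,99),(103,239),(209,235),(307,222),(415,216)])/3+[225,170]-.33
P=cast('top',c,.03);print(loc(P)[:,:2].round(3).tolist());d=squareform(pdist(P));np.fill_diagonal(d,9);print(d.min(1).round(3))
# independent check: template of local dark-edge -> centroid of saturation-weighted disc
hsv=cv2.cvtColor(t,cv2.COLOR_BGR2HSV); m=cv2.inRange(hsv,(0,0,0),(19,255,255)); out=[]
for u,v in c:
    k=np.zeros_like(m); cv2.circle(k,(int(round(u)),int(round(v))),13,255,-1); k&=m; k=cv2.morphologyEx(k,cv2.MORPH_OPEN,np.ones((5,5))); M=cv2.moments(k,True); out.append((M['m10']/M['m00'],M['m01']/M['m00'],M['m00']))
out=np.array(out);P=cast('top',out[:,:2],.03);d=squareform(pdist(P));np.fill_diagonal(d,9);print(out[:,2],d.min(1).round(3))
E
```

```text
change in tray since last picture 23
[[0.048, 0.064], [0.047, -0.03], [0.049, -0.124], [-0.049, 0.133], [-0.053, 0.044], [-0.049, -0.039], [-0.051, -0.13]]
[0.094 0.094 0.094 0.089 0.083 0.083 0.091]
[474. 475. 470. 477. 449. 489. 481.] [0.093 0.093 0.095 0.091 0.083 0.083 0.091]
```

Both estimates put the smallest spacing at 83 mm, above the limit. Handing in.

```bash
python3 -c "
from h import *
print(finish_job())"
```

```text
the job is handed in; nothing more can be done
None
```

The job is handed in, and the last checks met every condition I could measure; the hand-in itself gives no verdict.

- **Lid:** I tipped it about 18° with its low end on the rim, lifted it off and laid it flat on the mat. Its middle measured about 5 mm from the mat's middle.
- **Potatoes:** There were 7: five in the heap (potato4 on top) and two in the tub. All lie singly on the tray floor in a row of 4 and a row of 3, with at least one in each quarter.
- **Spacing:** Two estimates from the last top picture both give 83 mm as the smallest spacing, against the 78 mm limit.
- **Bystanders:** The tin, dibber, packets and weight showed no change from the first picture, and the gripper was clear of everything.

**What disagreed:**
- One automatic circle fit missed or merged several potatoes, so I did not use it. It had read 75 mm for the pair I then measured by eye at 81 mm.
- I widened that pair with a nudge, but it overshot and left the next pair at 81 mm. A correction meant to be 6 mm moved the potato back only about 2.5 mm, and the force reading rose to about 30 N during it.
- I did not notice any potato being knocked aside. A slackened grip may be why the last correction fell short.

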